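# Lay the lock housings in the tray, open face up, orange ends alike

### The arm

A 7-joint arm with a two-finger parallel gripper is mounted at the origin on the work surface. World frame = base frame: x ahead of the robot, y to its left, z up, the work surface at z = 0. Lengths are in m, angles in rad, forces in N, time in s.
With the tool pointing down it reaches from about 0.425 to 0.925 m from the base axis. Payload 6.8 kg.
Tool frame: the origin (TCP) lies midway between the tips of the shut fingers; the grasp point (between the pads) lies 19 mm behind it; z points along the fingers, y is the direction in which the jaws open and shut (so a half turn about z gives the same grasp; the last joint's range is limited). The gripper opens to 88 mm and grips with 3 to 60 N. Pads are 20 mm wide; open, the fingers measure 115 mm over their backs; the gripper's body (75 mm by 178 mm) begins 61 mm behind the grasp point.
Start: joints at [1.22, 0.477, 0.022, 1.555, -0.011, 1.109, -0.083], TCP at [0.162, -0.655, 0.197] pointing down, gripper open.
Joint ranges: [-2.96, 2.96], [-0.34, 2.1], [-1.41, 1.46], [0.24, 2.44], [-1.37, 4.51], [0.17, 1.92], [-2.96, 2.96]. Speed limits (rad/s): [2.39, 2.39, 3.14, 3.14, 3.14, 3.14, 3.14].

### API

Orientations are given as [roll, pitch, yaw] about the fixed x, y, z axes, in that order (R = Rz(yaw) Ry(pitch) Rx(roll)).
In Python, from rig import manip gives the robot as it stands.
- The arm moves only by the tool apply_moves, never from a script. Its argument "plan" is a list of rows, each an object of numbers: "rx", "ry", "rz": the turn, a rotation vector about the tool's x, y, z in degrees; "tx", "ty", "tz": the shift along the tool's x, y, z in mm; "jaw": the finger opening in mm, from 0 to 87.8. In form: [{"rx": .., "ry": .., "rz": .., "tx": .., "ty": .., "tz": .., "jaw": ..}, ...]. A call has 1 to 20 rows; each row shifts and turns the commanded pose from where the row before left it, along the tool's axes as they then stand; what a row does not reach is not made up. A row lasts 1/8 s, in which the tool goes at most 62.5 mm and 10.7 degrees, less where a joint would pass 70% of its speed; a pose out of reach is approached as far as the arm can. A call is refused whole if a number of a shift passes 62.5 or a number of a turn 10.7, either way. A call with a gripper value outside its range is refused whole. The fingers move at their own pace and stop on an object; "force" is the grip in N (left out, the last holds). Time passes only in rows, so rows that do not move let the fingers close. It gives the time, the measured TCP pose, the force and the opening at its end, in the units of the state.
- manip.get_obs(): the state, without advancing time (a new reading comes with each control period).
- manip.read_camera(name): name is "side" or "top" or "wrist"; returns the picture (420x560x3 uint8, red, green, blue); there is no depth.
- manip.camera_model(name): a dict with "fov_y" (degrees; the focal length in pixels is half the picture's height over the tangent of half this angle, whatever the lens; pixels are square), "cx", "cy" (the principal point, pixels), "k1" (the pictures are not rectified: a ray, as slopes to the right and down, at radius r is drawn at 1 + k1 r^2 times it, then the intrinsics apply), "origin" and "rotation" of the camera in the world. Camera axes: x right, y up, looking along -z (the intrinsics and any distortion apply to the point x, -y, -z); pixel columns grow to the right and rows downward; lengths in m; the calibration is good to about 2 mm. A picture is of the moment at which its call begins: read the wrist's pose just before it. camera_model takes no time and is no camera call; for the wrist camera it gives the pose at the moment of the call.
- manip.sign_off(): hands the job in, once; it reports no verdict.
Trained networks look in the newest picture that a camera, given by its name, has taken for a name from the list of things; names that differ only in an ending like _2 or _b are one class to them, and where a whole thing is asked for, a point or a joint stands for the part that bears it (a point fixed in the world has none). Each returns a list of dicts, best first, with "p" (0 to 1); they miss things now and then, are a little off and sometimes report something else, mostly with a low value. They report only what shows in the picture. A call takes as long as a camera call. They do not tell look-alikes from the thing itself.
- manip.silhouettes(name, camera): "region" (420x560 bool, what is visible of it) and "rect" ([left, top, right, bottom] in pixels, round what is visible of it).
- manip.landmark_of(name, camera): "point" ([column, row] in pixels: a listed point, or the origin of a listed thing).
The state is a dict: "clock": time; "joints": joint angles; "qvel": joint speeds; "effort": joint torques, N m; "tcp_pos": TCP position; "tool_rot": TCP orientation; "ft_force": force on the tool from outside, world axes, zero at the start; "ft_torque": the same for the moment, N m; "finger_gap": opening from 0.0 (shut) to 1.0 (fully open).
Only numpy, scipy, OpenCV 4.12 (cv2) and the standard library are available. Lean on these libraries where they do the work, as an engineer would, in place of code of your own. Each camera call takes 0.05 s, during which the arm holds its last target. There are 200 camera calls.

### The job

Lay the two loose black lock housings flat in the two empty lanes of the blue tray (the ones with a yellow strip), one in each, open face up and with the orange end pointing the same way as on the housing already in the tray. One of them lies face down on the bench, so it has to be turned over; set them down by hand rather than letting them drop or topple. Leave the housing already in the tray and the other things on the bench where they are.

Things in the scene. Friction and masses are not known exactly. Their poses are not given: they have to be found in the camera images.
- housing_a: black lock housing, a bar 130 x 38 x 34 high, 0.14-0.28 kg: a trough closed on one long 38 mm face, open on the other (brass and steel inside); the last 18 mm at one end are orange. Flat ends: it can stand on either. Origin: centre of the closed face; x to the orange end (at +65), y across, z out of the open face (at +34). Starts open face DOWN (z down, origin 34 mm above the bench)
- housing_b: black lock housing, a bar 130 x 38 x 34 high, 0.14-0.28 kg: a trough closed on one long 38 mm face, open on the other (brass and steel inside); the last 18 mm at one end are orange. Flat ends: it can stand on either. Origin: centre of the closed face; x to the orange end (at +65), y across, z out of the open face (at +34). Starts on the bench open face up
- housing_c: black lock housing, a bar 130 x 38 x 34 high, 0.14-0.28 kg: a trough closed on one long 38 mm face, open on the other (brass and steel inside); the last 18 mm at one end are orange. Flat ends: it can stand on either. Origin: centre of the closed face; x to the orange end (at +65), y across, z out of the open face (at +34). The pattern, already right in its lane
- housing_a_orange (a point): middle of the orange end face of housing_a, 17 mm above its closed face
- housing_b_orange (a point): middle of the orange end face of housing_b, 17 mm above its closed face
- tray: blue tray fixed to the bench, 176 x 240 x 10. Three sunk lanes, each 152 long, 46 wide, 6 deep (floor 4 mm above the bench), centred at y = -72, 0, +72; flat lands 26 wide between them, 10 mm above the bench. Origin: centre of its underside; x runs along the lanes, the way orange ends point; z up. Any lane may be the occupied one
- strip_1: flat yellow strip 146 x 40, 1 mm thick, fixed, marking an empty lane of the tray. Origin: centre of that lane's floor (4 mm above the bench); x runs along the lane, the way the orange end must point; z up
- strip_2: flat yellow strip 146 x 40, 1 mm thick, fixed, marking an empty lane of the tray. Origin: centre of that lane's floor (4 mm above the bench); x runs along the lane, the way the orange end must point; z up
- driver: red electric screwdriver lying on the bench, 205 long, 40 high, bystander; origin under its middle
- tape: ring of yellow tape lying flat, 90 across, 45 high, bystander; origin under its centre
- dish: red open dish of small metal parts, 120 x 140 x 30, bystander; origin under its centre
- oil: orange oil bottle standing, 52 across, 110 high, bystander; origin under its centre
- faceplate: flat steel plate 140 x 22 x 6 lying on the bench, bystander; origin under its centre
- carton: closed cardboard carton 120 x 150 x 70, bystander; origin under its centre
Mind the look-alikes: they are no part of the job. What is shaped like the housing_b but pink or purple is not meant.

How it is judged:
At the end, for the whole second after the job is handed in: Both housing_a and housing_b lie at rest on the floor of a lane marked by a yellow strip, one in each: origin within 18 mm along and 8 mm across of the strip's centre and within 5 mm of the lane floor's height, open face up within 5 degrees, orange end towards the strip's +x (as on housing_c) (((x of housing_a in the frame of strip_1 between -0.018 and 0.018 m and y of housing_a in the frame of strip_1 between -0.008 and 0.008 m and z of housing_a in the frame of strip_1 between -0.005 and 0.005 m and x of housing_a_orange in the frame of strip_1 above 0.04 m) or (x of housing_a in the frame of strip_2 between -0.018 and 0.018 m and y of housing_a in the frame of strip_2 between -0.008 and 0.008 m and z of housing_a in the frame of strip_2 between -0.005 and 0.005 m and x of housing_a_orange in the frame of strip_2 above 0.04 m)) and angle between each of housing_a, housing_b's own z axis and vertical below 0.09 rad and linear speed of each of housing_a, housing_b below 0.02 m/s and ((x of housing_b in the frame of strip_1 between -0.018 and 0.018 m and y of housing_b in the frame of strip_1 between -0.008 and 0.008 m and z of housing_b in the frame of strip_1 between -0.005 and 0.005 m and x of housing_b_orange in the frame of strip_1 above 0.04 m) or (x of housing_b in the frame of strip_2 between -0.018 and 0.018 m and y of housing_b in the frame of strip_2 between -0.008 and 0.008 m and z of housing_b in the frame of strip_2 between -0.005 and 0.005 m and x of housing_b_orange in the frame of strip_2 above 0.04 m))); the robot touches nothing.
It fails at once if a housing dropped or toppled: moving faster than 0.75 m/s with no finger touching it (a fall of about 3 cm, or toppling over from upright) ((linear speed of housing_a above 0.75 m/s and contact force between the fingers and housing_a below 0.3 N) or (linear speed of housing_b above 0.75 m/s and contact force between the fingers and housing_b below 0.3 N)).
It fails at once if the housing already in the tray moved more than 12 mm (distance of housing_c from where it was at the start of the episode above 0.012 m).
It fails at once if a bystander moved more than 40 mm (distance of any of driver, tape, dish, oil, faceplate, carton from where it was at the start of the episode above 0.04 m).
It also fails if it takes over 72 s, if anything falls off the work surface, if the arm or the gripper's body presses on something with over 40 N, if the wrist force passes 120 N, or if a joint passes its speed limit or range.

## Working session

There is one attempt and no reset: what is moved stays moved. The work goes in short steps, Python scripts to look and compute and a tool call to move; the robot and the scene stay as the last step left them, time stands still between calls to the robot, and variables do not carry over. Pictures are saved under pics/ and viewed, about 8 in all and at most 12, crops included, and the job is handed in when it is done.

Besides the shell and the picture viewer there is one more tool, called after ">>>" as name(argument=value, ...) on one line, values as JSON. apply_moves: Moves the arm, as the interface text tells. Its arguments: {"type":"object","properties":{"plan":{"type":"array"},"force":{"type":"number"}},"required":["plan"]}

```bash
mkdir -p pics; ls; python3 - <<'E'
from rig import manip
import cv2,numpy as np
o=manip.get_obs();print(o)
for c in ["top","side"]:
    im=manip.read_camera(c);cv2.imwrite(f"pics/{c}0.png",im[:,:,::-1])
    print(c,manip.camera_model(c))
    for n in ["housing_a","tray","strip_1","driver","carton","oil","tape","dish","faceplate"]:
        print(n,[(round(d["p"],2),np.round(d["rect"])) for d in manip.silhouettes(n,c)])
    for n in ["housing_a","housing_a_orange","strip_1"]:
        print(n,[(round(d["p"],2),np.round(d["point"],1)) for d in manip.landmark_of(n,c)])
E
```

```text
pics
{'clock': 0.0, 'joints': array([ 1.21986891,  0.47781108,  0.02235323,  1.55643333, -0.01150591,
        1.10929836, -0.08310388]), 'qvel': array([ 5.28291883e-04, -1.40916400e-03, -1.02399069e-04, -8.68863178e-04,
        4.98449643e-05, -1.88793133e-03, -4.26386924e-04]), 'effort': array([ 4.31494427e-04, -5.82863688e+01,  1.53451122e+00, -2.72611356e+01,
       -5.43142750e-02,  1.70711515e-02,  1.54363538e-04]), 'tcp_pos': array([ 0.16212263, -0.65457681,  0.19618232]), 'tool_rot': array([-3.13977601e+00,  1.36586189e-04,  2.42830812e-01]), 'ft_force': array([-0.4921114 ,  0.11539922, -0.37983465]), 'ft_torque': array([ 0.04751988,  0.04488193, -0.03560242]), 'finger_gap': 1.0009220930229812}
top {'fov_y': 55.69317820849473, 'cx': 278.994174947852, 'cy': 210.05598715396022, 'k1': -0.07682442375735068, 'origin': array([0.33974007, 0.12432198, 0.95941023]), 'rotation': array([ 0.17407008,  0.02664431, -1.57002191])}
housing_a [(0.98, array([283., 195., 318., 250.])), (0.9, array([186., 186., 242., 211.])), (0.78, array([407., 174., 442., 235.])), (0.78, array([398., 290., 457.
[... 1666 characters left out ...]
r [(0.77, array([236., 156., 267., 184.]))]
carton [(0.83, array([120., 272., 206., 350.]))]
oil [(0.8, array([154., 217., 175., 254.]))]
tape [(0.78, array([227., 176., 249., 202.]))]
dish [(0.97, array([159., 191., 216., 231.])), (0.32, array([151., 218., 174., 255.]))]
faceplate [(0.69, array([290., 247., 321., 277.]))]
housing_a [(0.9, array([335.8, 177.6])), (0.87, array([312.5, 310.4])), (0.8, array([222.1, 234.5])), (0.78, array([288.5, 221.8])), (0.66, array([166.6, 317.4])), (0.57, array([242.1, 285.6])), (0.56, array([392.6, 204.4])), (0.48, array([251.9, 172.9]))]
housing_a_orange [(0.82, array([233.3, 228.2]))]
strip_1 [(0.7, array([324.9, 181. ])), (0.55, array([353.5, 169.2]))]
```

```bash
python3 - <<'E'
import cv2
im=cv2.imread("pics/top0.png")
cv2.imwrite("pics/top0c.png",cv2.resize(im[60:380,50:490],None,fx=1.8,fy=1.8,interpolation=cv2.INTER_CUBIC))
E
```

```text
(no output)
```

View pics/top0c.png

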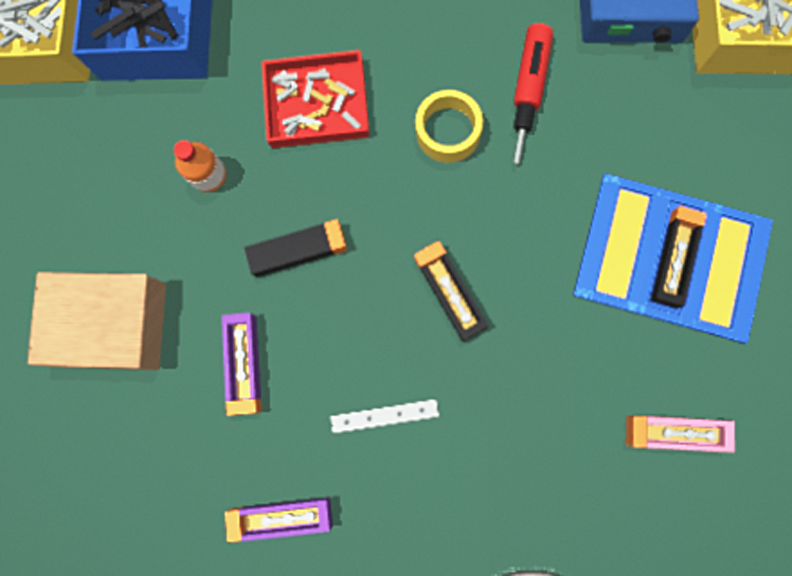

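The two candidates are the black bars. A is all black with no brass showing and its orange end to the right, at full-picture pixel (215,198). B is open face up with its orange end at the upper left, at (300,222).

Not meant: purple bars at (183,262) and (204,349), and a pink bar at (428,301). The black bar in the tray at (425,204) is housing_c, in the middle lane with its orange end up.

Next I measure the poses.

```bash
cat > h.py <<'E'
from rig import manip
import cv2,numpy as np
from scipy.spatial.transform import Rotation as R
from scipy.optimize import minimize
def proj(cm,P):
    p=(np.atleast_2d(P)-cm["origin"])@R.from_euler("xyz",cm["rotation"]).as_matrix()
    s=np.c_[p[:,0],-p[:,1]]/-p[:,2:]
    s=s*(1+cm["k1"]*(s**2).sum(1,keepdims=True))
    return s*210/np.tan(np.radians(cm["fov_y"]/2))+[cm["cx"],cm["cy"]]
def ray(cm,uv,z):
    f=210/np.tan(np.radians(cm["fov_y"]/2))
    d=(np.array(uv,float)-[cm["cx"],cm["cy"]])/f; s=d.copy()
    for _ in range(20): s=d/(1+cm["k1"]*(s@s))
    v=R.from_euler("xyz",cm["rotation"]).as_matrix()@[s[0],-s[1],-1]
    return cm["origin"]+v*(z-cm["origin"][2])/v[2]
def box(q,z0,size):
    l,w,h=size; c,s=np.cos(q[2]),np.sin(q[2])
    return np.array([[q[0]+c*a-s*b,q[1]+s*a+c*b,z0+e] for a in(-l/2,l/2) for b in(-w/2,w/2) for e in(0,h)])
def fit(cm,reg,q0,z0,size):
    k=4
    def iou(q):
        m=np.zeros((420*k,560*k),np.uint8)
        hp=cv2.convexHull(((proj(cm,box(q,z0,size))+.5)*k).astype(np.float32))
        cv2.fillConvexPoly(m,np.round(hp).astype(np.int32),1)
        return -(m&big).sum()/(m|big).sum()
    big=cv2.resize(reg.astype(np.uint8),None,fx=k,fy=k,interpolation=cv2.INTER_NEAREST)
    r=minimize(iou,q0,method="Nelder-Mead",options=dict(initial_simplex=np.array(q0)+np.array([[0,0,0],[.01,0,0],[0,.01,0],[0,0,.15]]),maxiter=120))
    return r.x,-r.fun
def sils(n,c,near):
    return min(manip.silhouettes(n,c),key=lambda d:np.hypot((d["rect"][0]+d["rect"][2])/2-near[0],(d["rect"][1]+d["rect"][3])/2-near[1]))
E
python3 - <<'E'
from h import *
cm=manip.camera_model("top"); manip.read_camera("top")
H=(.13,.038,.034)
def yaw(a,b,z):
    p,q=ray(cm,a,z),ray(cm,b,z); return np.arctan2(*(q-p)[1::-1])
S=manip.silhouettes("housing_a","top")
def near(S,uv): return min(S,key=lambda d:np.hypot((d["rect"][0]+d["rect"][2])/2-uv[0],(d["rect"][1]+d["rect"][3])/2-uv[1]))
for n,uv,o,z0 in [("A",(214,198),(236,191),0),("B",(300,222),(288,200),0),("C",(425,204),(431,180),.004),("pu1",(184,262),(184,286),0),("pu2",(204,349),(180,351),0),("pink",(428,301),(402,300),0)]:
    d=near(S,uv);p=ray(cm,uv,.02)
    q,f=fit(cm,d["region"],[p[0],p[1],yaw(uv,o,.02)],z0,H); print(n,d["rect"],q.round(3),"deg",np.degrees(q[2]).round(1),"iou",round(f,2))
S=manip.silhouettes("strip_1","top")
for uv in [(398,196),(453,211)]:
    d=near(S,uv);p=ray(cm,uv,.005);q,f=fit(cm,d["region"],[p[0],p[1],-.25],.004,(.146,.04,.001));print("strip",q.round(3),np.degrees(q[2]).round(1),round(f,2))
for n,uv in [("oil",(160,157)),("dish",(225,115)),("tape",(299,130)),("carton",(100,235)),("plate",(264,290))]: print(n,ray(cm,uv,.02).round(3))
E
```

```text
A [186.2, 187.7, 242.9, 213.5] [ 0.605  0.276 -1.144] deg -65.6 iou -0.0
B [279.8, 191.6, 323.1, 249.8] [0.449 0.151 0.615] deg 35.3 iou -0.0
C [398.7, 291.9, 455.6, 313.1] [ 0.518 -0.202 -0.305] deg -17.5 iou -0.0
pu1 [175.2, 233.9, 193.9, 290.9] [ 0.384  0.498 -4.105] deg -235.2 iou -0.0
pu2 [174.2, 336.4, 238.0, 365.4] [0.278 0.325 1.068] deg 61.2 iou -0.0
pink [398.7, 291.9, 455.6, 313.1] [ 0.336 -0.23   1.623] deg 93.0 iou -0.0
strip [ 0.572 -0.258  0.65 ] 37.2 -0.0
strip [ 0.454 -0.21   0.139] 8.0 -0.0
oil [0.641 0.447 0.02 ]
dish [0.75  0.286 0.02 ]
tape [0.707 0.1   0.02 ]
carton [0.445 0.587 0.02 ]
plate [0.316 0.184 0.02 ]h.py:25: RuntimeWarning: overflow encountered in scalar negative
  return -(m&big).sum()/(m|big).sum()
```

```bash
sed -i 's/return -(m&big).sum()\/(m|big).sum()/return -float((m\&big).sum())\/float((m|big).sum())/' h.py; cat > meas.py <<'E'
from h import *
cm=manip.camera_model("top"); im=manip.read_camera("top")
H=(.13,.038,.034)
def yaw(a,b,z):
    p,q=ray(cm,a,z),ray(cm,b,z); return np.arctan2(*(q-p)[1::-1])
S=manip.silhouettes("housing_a","top")
def near(S,uv): return min(S,key=lambda d:np.hypot((d["rect"][0]+d["rect"][2])/2-uv[0],(d["rect"][1]+d["rect"][3])/2-uv[1]))
for n,uv,o,z0 in [("A",(214,198),(236,191),0),("B",(300,222),(288,200),0),("C",(425,204),(431,180),.004),("pu1",(184,262),(184,286),0)]:
    d=near(S,uv);p=ray(cm,uv,.02)
    q,f=fit(cm,d["region"],[p[0],p[1],yaw(uv,o,.02)],z0,H); print(n,d["rect"],q.round(3),"deg",np.degrees(q[2]).round(1),"iou",round(f,2))
S=manip.silhouettes("strip_1","top")
for uv in [(398,196),(453,211)]:
    d=near(S,uv);p=ray(cm,uv,.005);q,f=fit(cm,d["region"],[p[0],p[1],-.25],.004,(.146,.04,.001));print("strip",q.round(3),np.degrees(q[2]).round(1),round(f,2))
hsv=cv2.cvtColor(im,cv2.COLOR_RGB2HSV);m=cv2.inRange(hsv,(24,110,110),(35,255,255))
n,_,st,ce=cv2.connectedComponentsWithStats(m)
for i in range(1,n):
    if st[i,4]>300: print("yellow",st[i],ray(cm,ce[i],.005).round(3))
E
python3 meas.py
```

```text
A [186.8, 183.2, 241.3, 211.4] [ 0.536  0.307 -1.276] deg -73.1 iou 0.96
B [281.1, 195.5, 321.7, 248.9] [0.476 0.1   0.526] deg 30.1 iou 0.95
C [410.5, 178.9, 442.1, 230.2] [ 0.522 -0.204 -0.31 ] deg -17.8 iou 0.93
pu1 [174.8, 232.7, 194.8, 290.6] [ 0.381  0.377 -3.038] deg -174.1 iou 0.94
strip [ 0.546 -0.137 -0.269] -15.4 0.93
strip [ 0.506 -0.274 -0.274] -15.7 0.96
yellow [444  25  71  63 750] [ 0.909 -0.372  0.005]
yellow [  23   32   77   72 1460] [0.91  0.763 0.005]
yellow [281 110  38  36 443] [0.721 0.099 0.005]
yellow [382 166  28  59 894] [ 0.544 -0.136  0.005]
yellow [439 181  27  60 898] [ 0.504 -0.274  0.005]
```

```bash
python3 - <<'E'
import cv2
im=cv2.imread("pics/top0.png")
cv2.imwrite("pics/crop1.png",cv2.resize(im[150:300,165:345],None,fx=4.2,fy=4,interpolation=cv2.INTER_CUBIC))
E
```

```text
(no output)
```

View pics/crop1.png

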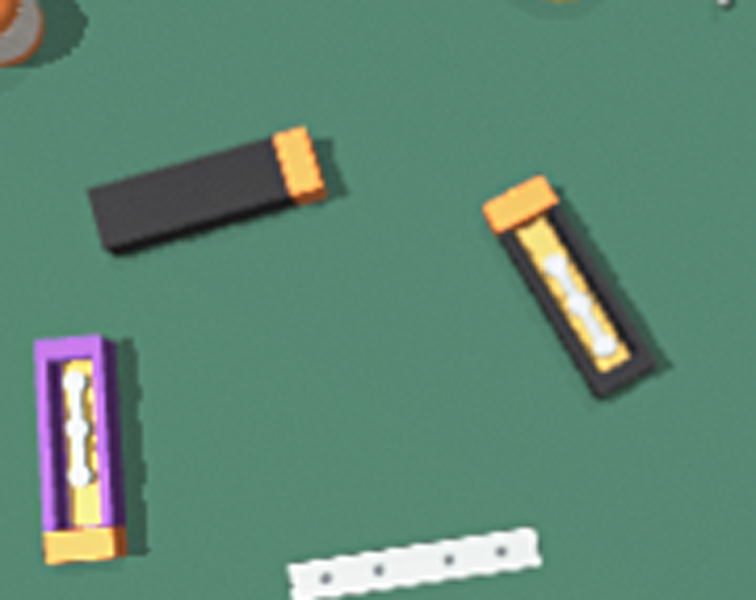

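The crop confirms the choice: black A, closed face up with its orange end to the right, and black B, open face up with its orange end at the upper left. The strips measure 143 mm apart (144 expected). I go above B first.

>>> apply_moves(plan=[{"tx": 45.6,"ty": -34.4,"jaw": 87.8},{"tx": 45.6,"ty": -34.4},{"tx": 45.6,"ty": -34.4},{"tx": 45.6,"ty": -34.4},{"tx": 45.6,"ty": -34.4},{"tx": 45.6,"ty": -34.4},{"tx": 45.6,"ty": -34.4},{"tx": 45.6,"ty": -34.4},{"tx": 17.3,"ty": -54.6},{"tx": 17.3,"ty": -54.6},{"tx": 17.3,"ty": -54.6},{"tx": 17.3,"ty": -54.6},{"tx": 17.3,"ty": -54.6},{"tx": 17.3,"ty": -54.6},{"tx": 17.3,"ty": -54.6},{"rz": -8},{"rz": -8},{"tx": 0},{"tx": 0}], force=35)

```text
invalid input
```

>>> apply_moves(plan=[{"rx": 0,"ry": 0,"rz": 0,"tx": 45.6,"ty": -34.4,"tz": 0,"jaw": 87.8},{"rx": 0,"ry": 0,"rz": 0,"tx": 45.6,"ty": -34.4,"tz": 0,"jaw": 87.8},{"rx": 0,"ry": 0,"rz": 0,"tx": 45.6,"ty": -34.4,"tz": 0,"jaw": 87.8},{"rx": 0,"ry": 0,"rz": 0,"tx": 45.6,"ty": -34.4,"tz": 0,"jaw": 87.8},{"rx": 0,"ry": 0,"rz": 0,"tx": 45.6,"ty": -34.4,"tz": 0,"jaw": 87.8},{"rx": 0,"ry": 0,"rz": 0,"tx": 45.6,"ty": -34.4,"tz": 0,"jaw": 87.8},{"rx": 0,"ry": 0,"rz": 0,"tx": 45.6,"ty": -34.4,"tz": 0,"jaw": 87.8},{"rx": 0,"ry": 0,"rz": 0,"tx": 45.6,"ty": -34.4,"tz": 0,"jaw": 87.8}], force=35)

```text
clock: 2.6
tcp_pos: [0.4513, -0.299, 0.1975]
tool_rot: [3.141, -0.001, 0.243]
ft_force: [0.5, -0.1, 0.2]
finger_gap: 1.002
```

>>> apply_moves(plan=[{"rx": 0,"ry": 0,"rz": 0,"tx": 17.2,"ty": -54.6,"tz": 0,"jaw": 87.8},{"rx": 0,"ry": 0,"rz": 0,"tx": 17.2,"ty": -54.6,"tz": 0,"jaw": 87.8},{"rx": 0,"ry": 0,"rz": 0,"tx": 17.2,"ty": -54.6,"tz": 0,"jaw": 87.8},{"rx": 0,"ry": 0,"rz": 0,"tx": 17.2,"ty": -54.6,"tz": 0,"jaw": 87.8},{"rx": 0,"ry": 0,"rz": 0,"tx": 17.2,"ty": -54.6,"tz": 0,"jaw": 87.8},{"rx": 0,"ry": 0,"rz": 0,"tx": 17.2,"ty": -54.6,"tz": 0,"jaw": 87.8},{"rx": 0,"ry": 0,"rz": 0,"tx": 17.2,"ty": -54.6,"tz": 0,"jaw": 87.8},{"rx": 0,"ry": 0,"rz": -8,"tx": 0,"ty": 0,"tz": 0,"jaw": 87.8},{"rx": 0,"ry": 0,"rz": -8,"tx": 0,"ty": 0,"tz": 0,"jaw": 87.8},{"rx": 0,"ry": 0,"rz": 0,"tx": 0,"ty": 0,"tz": 0,"jaw": 87.8}])

```text
clock: 3.85
tcp_pos: [0.4753, 0.0996, 0.1972]
tool_rot: [3.142, -0.0, 0.521]
ft_force: [0.7, -0.4, 0.4]
finger_gap: 1.0
```

```bash
cat > w.py <<'E'
from h import *
import sys
o=manip.get_obs(); print(o["clock"],o["tcp_pos"].round(4),np.degrees(o["tool_rot"]).round(1),o["joints"].round(2))
cm=manip.camera_model("wrist"); im=manip.read_camera("wrist")
if len(sys.argv)>1: cv2.imwrite(f"pics/{sys.argv[1]}.png",im[:,:,::-1])
for d in manip.silhouettes("housing_a","wrist"):
    m=d["region"]; ys,xs=np.nonzero(m); (c,s,a)=cv2.minAreaRect(np.c_[xs,ys].astype(np.float32))
    p=ray(cm,c,.02); bp=cv2.boxPoints((c,s,a)); e=(bp[1]-bp[0]) if np.linalg.norm(bp[1]-bp[0])>np.linalg.norm(bp[2]-bp[1]) else (bp[2]-bp[1])
    v=ray(cm,np.array(c)+e/2,.02)-ray(cm,np.array(c)-e/2,.02); y=np.arctan2(v[1],v[0])
    q,f=fit(cm,m,[p[0],p[1],y],0,(.13,.038,.034)); print(round(d["p"],2),np.round(d["rect"]),q.round(4),"deg",np.degrees(q[2]).round(1),"iou",round(f,2))
E
python3 w.py wrist1
```

```text
3.85 [0.4753 0.0996 0.1972] [180.   -0.   29.8] [ 0.11  0.2  -0.5   1.97  0.11  1.   -1.49]
0.95 [  3.  80.  68. 203.] [0.3796 0.3768 0.0869] deg 5.0 iou 0.98
0.85 [346. 360. 391. 382.] [ 0.2811 -0.1241 -0.9601] deg -55.0 iou 0.13
0.84 [472. 229. 559. 279.] [ 0.5635 -0.2233 -0.9   ] deg -51.6 iou 0.66
0.64 [258. 131. 296. 251.] [0.4752 0.0989 0.5121] deg 29.3 iou 0.97
0.57 [ 70.   8. 201.  80.] [ 0.5352  0.3078 -1.285 ] deg -73.6 iou 0.98
```

>>> apply_moves(plan=[{"rx": 0,"ry": 0,"rz": 0,"tx": 0,"ty": 0,"tz": 55,"jaw": 87.8},{"rx": 0,"ry": 0,"rz": 0,"tx": 0,"ty": 0,"tz": 55,"jaw": 87.8},{"rx": 0,"ry": 0,"rz": 0,"tx": 0,"ty": 0,"tz": 50,"jaw": 87.8},{"rx": 0,"ry": 0,"rz": 0,"tx": 0,"ty": 0,"tz": 26,"jaw": 87.8},{"rx": 0,"ry": 0,"rz": 0,"tx": 0,"ty": 0,"tz": 0,"jaw": 87.8},{"rx": 0,"ry": 0,"rz": 0,"tx": 0,"ty": 0,"tz": 0,"jaw": 25},{"rx": 0,"ry": 0,"rz": 0,"tx": 0,"ty": 0,"tz": 0,"jaw": 25},{"rx": 0,"ry": 0,"rz": 0,"tx": 0,"ty": 0,"tz": 0,"jaw": 25},{"rx": 0,"ry": 0,"rz": 0,"tx": 0,"ty": 0,"tz": 0,"jaw": 25},{"rx": 0,"ry": 0,"rz": 0,"tx": 0,"ty": 0,"tz": 0,"jaw": 25},{"rx": 0,"ry": 0,"rz": 0,"tx": 0,"ty": 0,"tz": 0,"jaw": 25}])

```text
clock: 5.32
tcp_pos: [0.4752, 0.0995, 0.0112]
tool_rot: [3.142, -0.0, 0.522]
ft_force: [-0.6, 0.8, 0.3]
finger_gap: 0.357
```

>>> apply_moves(plan=[{"rx": 0,"ry": 0,"rz": 0,"tx": 0,"ty": 0,"tz": 0,"jaw": 25}])

```text
clock: 5.45
tcp_pos: [0.4752, 0.0995, 0.0111]
tool_rot: [3.142, 0.0, 0.522]
ft_force: [-1.0, -0.1, -0.2]
finger_gap: 0.29
```

```bash
python3 w.py wrist2
```

```text
5.45 [0.4752 0.0995 0.0111] [180.    0.   29.9] [ 0.    0.48 -0.41  2.12  0.33  0.6  -1.69]
0.85 [  2.   0. 123.  37.] [ 0.5551  0.2687 -0.9086] deg -52.1 iou 0.56
0.81 [240. 134. 317. 359.] [ 0.475   0.0991 -2.6286] deg -150.6 iou 0.77
```

View pics/wrist2.png

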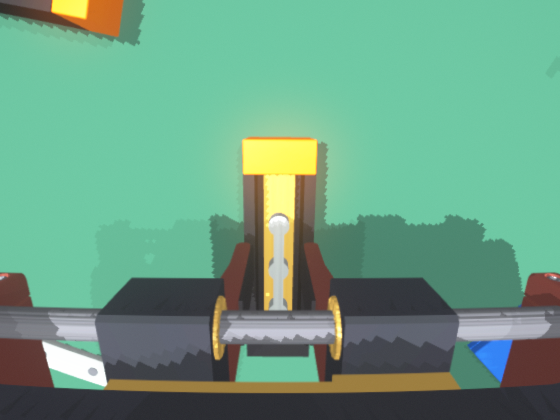

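The housing sits between the fingers, with its orange end at (280,155). The gap of 0.29 reads narrower than 38 mm, so I squeeze further and see whether it stops.

>>> apply_moves(plan=[{"rx": 0,"ry": 0,"rz": 0,"tx": 0,"ty": 0,"tz": 0,"jaw": 5},{"rx": 0,"ry": 0,"rz": 0,"tx": 0,"ty": 0,"tz": 0,"jaw": 5},{"rx": 0,"ry": 0,"rz": 0,"tx": 0,"ty": 0,"tz": 0,"jaw": 5},{"rx": 0,"ry": 0,"rz": 0,"tx": 0,"ty": 0,"tz": 0,"jaw": 5}])

```text
clock: 6.05
tcp_pos: [0.4752, 0.0996, 0.0112]
tool_rot: [3.142, -0.0, 0.522]
ft_force: [0.8, 0.3, -0.5]
finger_gap: 0.057
```

```bash
python3 w.py wrist3;python3 -c "
import cv2,numpy as np
a=cv2.imread('pics/wrist3.png')[120:400,60:500];cv2.imwrite('pics/wrist3c.png',a)"
```

```text
6.05 [0.4752 0.0996 0.0112] [180.   -0.   29.9] [ 0.    0.48 -0.41  2.12  0.33  0.6  -1.69]
0.95 [240. 136. 318. 359.] [ 0.4752  0.0991 -2.6273] deg -150.5 iou 0.6
0.71 [  4.   0. 122.  38.] [ 0.5522  0.2726 -0.9139] deg -52.4 iou 0.56
```

View pics/wrist3c.png

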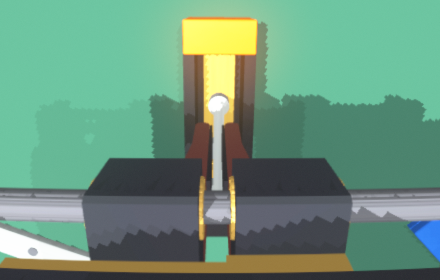

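```bash
python3 - <<'E'
from h import *
o=manip.get_obs();cm=manip.camera_model("wrist");Rt=R.from_euler("xyz",o["tool_rot"])
print("wrist: tcp",proj(cm,o["tcp_pos"]),"gp",proj(cm,o["tcp_pos"]+Rt.apply([0,0,-.019])), "cam in tool",Rt.inv().apply(cm["origin"]-o["tcp_pos"]).round(3))
im=manip.read_camera("side");cm=manip.camera_model("side")
uv=proj(cm,o["tcp_pos"])[0];print(uv, proj(cm,[0.4752,.0996,0]))
c=uv.astype(int);a=im[c[1]-70:c[1]+50,c[0]-70:c[0]+70,::-1].copy()
cv2.imwrite("pics/side1.png",cv2.resize(a,None,fx=5,fy=5,interpolation=cv2.INTER_CUBIC))
E
```

```text
wrist: tcp [[277.19251378 243.86670915]] gp [[277.27808836 255.81498929]] cam in tool [ 0.072 -0.001 -0.188]
[288.70341916 218.15258222] [[288.73517081 221.03370439]]
```

View pics/side1.png

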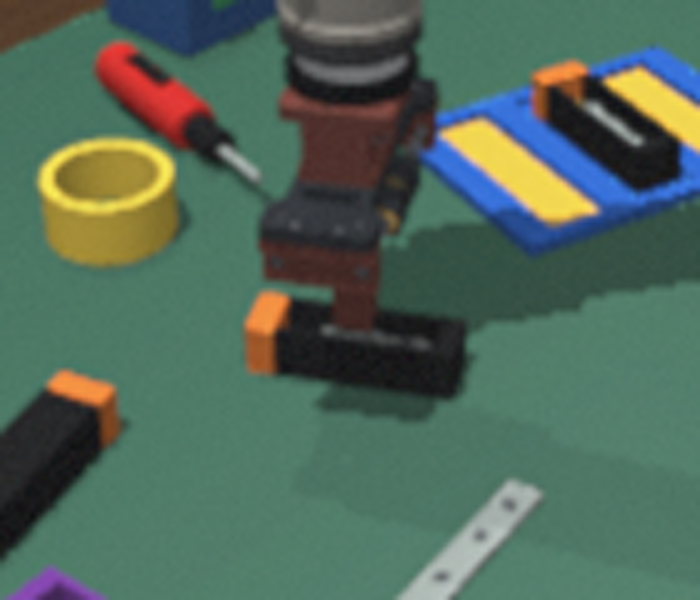

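The side crop shows the fingertips at about (355,325), and the near wall of the housing hides anything lower. The fingers shut to 5 mm without moving the housing, so I can't tell whether they are above it or in the trough. I open a little at a time and watch the gap and the force.

>>> apply_moves(plan=[{"rx": 0,"ry": 0,"rz": 0,"tx": 0,"ty": 0,"tz": 0,"jaw": 40},{"rx": 0,"ry": 0,"rz": 0,"tx": 0,"ty": 0,"tz": 0,"jaw": 40},{"rx": 0,"ry": 0,"rz": 0,"tx": 0,"ty": 0,"tz": 0,"jaw": 40},{"rx": 0,"ry": 0,"rz": 0,"tx": 0,"ty": 0,"tz": 0,"jaw": 40}])

```text
clock: 6.7
tcp_pos: [0.4752, 0.0995, 0.0112]
tool_rot: [3.142, -0.0, 0.522]
ft_force: [1.4, 0.2, 0.0]
finger_gap: 0.445
```

```bash
python3 - <<'E'
from h import *
o=manip.get_obs();print(o["ft_force"],o["finger_gap"])
im=manip.read_camera("wrist");cm=manip.camera_model("wrist")
for j in (20,33.5):
  for z in (.011,.034): print(j,z,[proj(cm,np.r_[(o["tcp_pos"]+R.from_euler("xyz",o["tool_rot"]).apply([.01,s*j/1000,0]))[:2],z])[0].round() for s in(-1,1)])
a=im[120:380,150:410,::-1]
b=manip.read_camera("side")[170:250,240:340,::-1]
cv2.imwrite("pics/w4.png",np.hstack([cv2.resize(a,(520,520)),np.vstack([cv2.resize(b,(275,220),interpolation=cv2.INTER_CUBIC),np.zeros((300,275,3),np.uint8)])]))
E
```

```text
[1.37656267e+00 2.27193416e-01 1.22501045e-03] 0.44493790109227854
20 0.011 [array([245., 229.]), array([310., 229.])]
20 0.034 [array([241., 242.]), array([314., 242.])]
33.5 0.011 [array([223., 229.]), array([331., 229.])]
33.5 0.034 [array([216., 242.]), array([338., 242.])]
```

View pics/w4.png

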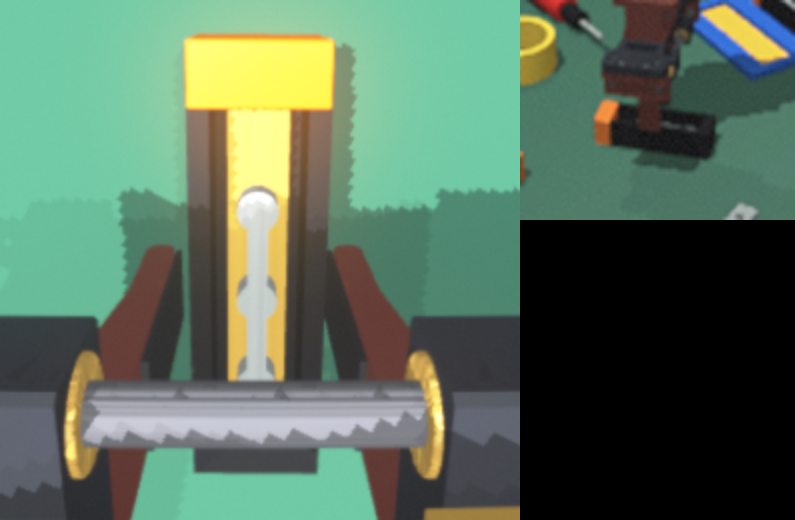

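```bash
python3 - <<'E'
from h import *
o=manip.get_obs();cm=manip.camera_model("side")
for z in (.0,.011,.034): print(z,[proj(cm,np.r_[(o["tcp_pos"]+R.from_euler("xyz",o["tool_rot"]).apply([dx,-.027,0]))[:2],z])[0].round(1) for dx in(-.01,.01)])
print("housing top near edge",proj(cm,box([.4752,.099,.511],0,(.13,.038,.034))).round(1).tolist())
a=manip.read_camera("side")[185:235,255:325,::-1]
cv2.imwrite("pics/s5.png",cv2.resize(a,None,fx=10,fy=10,interpolation=cv2.INTER_CUBIC))
E
```

```text
0.0 [array([289.9, 226.8]), array([283.5, 225.9])]
0.011 [array([289.8, 223.9]), array([283.4, 223. ])]
0.034 [array([289.7, 217.8]), array([283.2, 217. ])]
housing top near edge [[310.8, 220.2], [311.0, 211.4], [308.2, 227.7], [308.4, 218.8], [270.4, 214.5], [269.9, 205.7], [266.9, 221.7], [266.4, 212.8]]
```

View pics/s5.png

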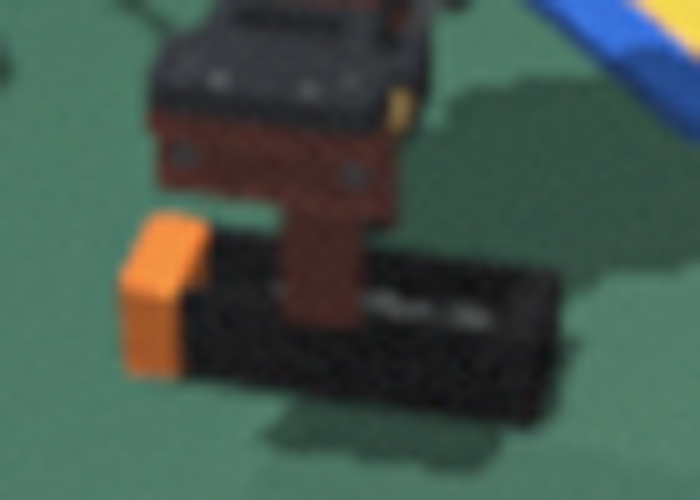

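The fingertip shows at row 217.5 in the side picture. That matches a tip height of 34 mm, not the 11 mm the state reports. The wrist picture (tips 163 mm from the camera rather than 188) agrees, so the real tips sit about 23 mm behind the reported TCP. I open and descend in small steps, watching the force.

>>> apply_moves(plan=[{"rx": 0,"ry": 0,"rz": 0,"tx": 0,"ty": 0,"tz": 0,"jaw": 65},{"rx": 0,"ry": 0,"rz": 0,"tx": 0,"ty": 0,"tz": 0,"jaw": 65},{"rx": 0,"ry": 0,"rz": 0,"tx": 0,"ty": 0,"tz": 0,"jaw": 65},{"rx": 0,"ry": 0,"rz": 0,"tx": 0,"ty": 0,"tz": 8,"jaw": 65},{"rx": 0,"ry": 0,"rz": 0,"tx": 0,"ty": 0,"tz": 4,"jaw": 65},{"rx": 0,"ry": 0,"rz": 0,"tx": 0,"ty": 0,"tz": 1,"jaw": 65},{"rx": 0,"ry": 0,"rz": 0,"tx": 0,"ty": 0,"tz": 1,"jaw": 65}])

```text
clock: 7.72
tcp_pos: [0.4752, 0.0996, -0.003]
tool_rot: [-3.142, 0.0, 0.522]
ft_force: [-0.6, -0.9, 0.4]
finger_gap: 0.742
```

No contact at z = -0.003, so the offset is real. I go down the rest of the way and grip.

>>> apply_moves(plan=[{"rx": 0,"ry": 0,"rz": 0,"tx": 0,"ty": 0,"tz": 5,"jaw": 65},{"rx": 0,"ry": 0,"rz": 0,"tx": 0,"ty": 0,"tz": 5,"jaw": 65},{"rx": 0,"ry": 0,"rz": 0,"tx": 0,"ty": 0,"tz": 0,"jaw": 15},{"rx": 0,"ry": 0,"rz": 0,"tx": 0,"ty": 0,"tz": 0,"jaw": 15},{"rx": 0,"ry": 0,"rz": 0,"tx": 0,"ty": 0,"tz": 0,"jaw": 15},{"rx": 0,"ry": 0,"rz": 0,"tx": 0,"ty": 0,"tz": 0,"jaw": 15},{"rx": 0,"ry": 0,"rz": 0,"tx": 0,"ty": 0,"tz": 0,"jaw": 15}])

```text
clock: 8.6
tcp_pos: [0.4754, 0.0995, -0.0127]
tool_rot: [3.141, -0.0, 0.522]
ft_force: [-0.6, -1.1, 0.3]
finger_gap: 0.434
```

>>> apply_moves(plan=[{"rx": 0,"ry": 0,"rz": 0,"tx": 0,"ty": 0,"tz": -20,"jaw": 15},{"rx": 0,"ry": 0,"rz": 0,"tx": 0,"ty": 0,"tz": -35,"jaw": 15},{"rx": 0,"ry": 0,"rz": 0,"tx": 0,"ty": 0,"tz": -35,"jaw": 15},{"rx": 0,"ry": 0,"rz": 0,"tx": -22.9,"ty": 48.4,"tz": 0,"jaw": 15},{"rx": 0,"ry": 0,"rz": 0,"tx": -22.9,"ty": 48.4,"tz": 0,"jaw": 15},{"rx": 0,"ry": 0,"rz": 0,"tx": -22.9,"ty": 48.4,"tz": 0,"jaw": 15},{"rx": 0,"ry": 0,"rz": 0,"tx": -22.9,"ty": 48.4,"tz": 0,"jaw": 15},{"rx": 0,"ry": 0,"rz": 0,"tx": -22.9,"ty": 48.4,"tz": 0,"jaw": 15},{"rx": 0,"ry": 0,"rz": 0,"tx": -22.9,"ty": 48.4,"tz": 0,"jaw": 15},{"rx": 0,"ry": 0,"rz": 0,"tx": -22.9,"ty": 48.4,"tz": 0,"jaw": 15},{"rx": 0,"ry": 0,"rz": 9.2,"tx": 0,"ty": 0,"tz": 0,"jaw": 15},{"rx": 0,"ry": 0,"rz": 9.2,"tx": 0,"ty": 0,"tz": 0,"jaw": 15},{"rx": 0,"ry": 0,"rz": 9.2,"tx": 0,"ty": 0,"tz": 0,"jaw": 15},{"rx": 0,"ry": 0,"rz": 9.2,"tx": 0,"ty": 0,"tz": 0,"jaw": 15},{"rx": 0,"ry": 0,"rz": 9.2,"tx": 0,"ty": 0,"tz": 0,"jaw": 15},{"rx": 0,"ry": 0,"rz": 0,"tx": 0,"ty": 0,"tz": 0,"jaw": 15}], force=40)

```text
clock: 10.6
tcp_pos: [0.5047, -0.2736, 0.0767]
tool_rot: [3.142, 0.001, -0.279]
ft_force: [0.2, 0.0, -3.2]
finger_gap: 0.431
```

```bash
cat > st.py <<'E'
from h import *
o=manip.get_obs(); print(o["clock"],o["tcp_pos"].round(4),np.degrees(o["tool_rot"]).round(1),o["joints"].round(2),o["finger_gap"])
cm=manip.camera_model("wrist"); im=manip.read_camera("wrist"); cv2.imwrite("pics/st.png",im[:,:,::-1])
for d in manip.silhouettes("strip_1","wrist"):
    ys,xs=np.nonzero(d["region"]); p=ray(cm,(xs.mean(),ys.mean()),.005)
    q,f=fit(cm,d["region"],[p[0],p[1],-.28],.004,(.146,.04,.001));print("strip",round(d["p"],2),np.round(d["rect"]),q.round(4),np.degrees(q[2]).round(1),round(f,2))
for d in manip.silhouettes("tray","wrist"): print("tray",round(d["p"],2),np.round(d["rect"]))
E
python3 st.py
```

```text
10.6 [ 0.5047 -0.2736  0.0767] [ 1.8e+02  1.0e-01 -1.6e+01] [ 0.51  0.46 -0.16  1.9   0.1   0.79 -1.55] 0.4314831904872909
strip 0.95 [255. 125. 303. 141.] [ 0.5037 -0.2838 -0.1544] -8.8 0.08
tray 0.58 [ 38. 103. 342. 309.]
tray 0.55 [235. 134. 320. 383.]
```

View pics/st.png

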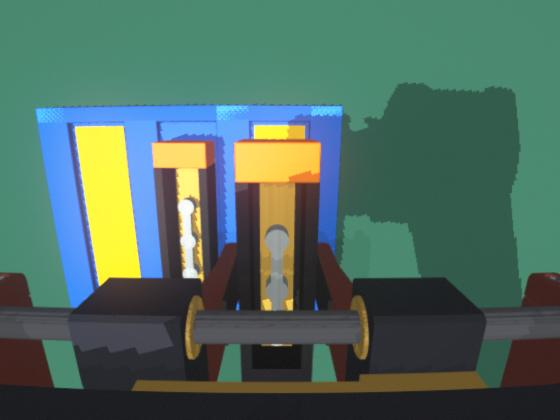

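The strip's far end shows at (280,132), just ahead of the held orange end, and housing_c stands parallel on the left. I check the strip's edges numerically.

```bash
python3 - <<'E'
from h import *
cm=manip.camera_model("wrist"); im=cv2.imread("pics/st.png")[:,:,::-1]
m=cv2.inRange(cv2.cvtColor(im,cv2.COLOR_RGB2HSV),(22,150,150),(33,255,255))
for name,sl in [("s2",(slice(118,140),slice(240,320))),("s1",(slice(118,270),slice(60,150)))]:
    ys,xs=np.nonzero(m[sl]);ys=ys+sl[0].start;xs=xs+sl[1].start
    for r in sorted({ys.min()+2,(ys.min()+ys.max())//2,ys.max()-3}):
        x=xs[ys==r]
        if len(x): print(name,r,x.min(),x.max()+1,ray(cm,(x.min(),r),.005)[:2].round(4),ray(cm,(x.max()+1,r),.005)[:2].round(4),"mid",ray(cm,((x.min()+x.max()+1)/2,r),.005)[:2].round(4))
    print("far row",ys.min())
for c in [(.505,-.274,np.radians(-16)),(.545,-.1365,np.radians(-16))]: print(proj(cm,box(c,.005,(.146,.04,0))[4:]).round(1).tolist(), np.r_[c[:2]]+.073*np.r_[np.cos(c[2]),np.sin(c[2])])
E
```

```text
s2 128 255 304 [ 0.5765 -0.2766] [ 0.5659 -0.3137] mid [ 0.5711 -0.2952]
s2 132 255 304 [ 0.5735 -0.2757] [ 0.5629 -0.3129] mid [ 0.5682 -0.2943]
s2 135 255 304 [ 0.5713 -0.2751] [ 0.5607 -0.3123] mid [ 0.566  -0.2937]
far row 126
s1 129 76 123 [ 0.6168 -0.1379] [ 0.6055 -0.1752] mid [ 0.6111 -0.1567]
s1 198 86 131 [ 0.5621 -0.1222] [ 0.5512 -0.1599] mid [ 0.5566 -0.1412]
s1 266 97 139 [ 0.5019 -0.105 ] [ 0.4916 -0.1424] mid [ 0.4967 -0.1239]
far row 127
[[302.3, 123.4], [302.3, 123.4], [251.3, 123.3], [251.3, 123.3]] [ 0.5751721  -0.29412153]
[[121.8, 123.6], [121.8, 123.6], [73.5, 124.5], [73.5, 124.5]] [ 0.6151721  -0.15662153]
```

>>> apply_moves(plan=[{"rx": 0,"ry": 0,"rz": 0,"tx": -1.4,"ty": 2.2,"tz": 0,"jaw": 15},{"rx": 0,"ry": 0,"rz": 0,"tx": 0,"ty": 0,"tz": 35,"jaw": 15},{"rx": 0,"ry": 0,"rz": 0,"tx": 0,"ty": 0,"tz": 25,"jaw": 15},{"rx": 0,"ry": 0,"rz": 0,"tx": 0,"ty": 0,"tz": 12,"jaw": 15},{"rx": 0,"ry": 0,"rz": 0,"tx": 0,"ty": 0,"tz": 6,"jaw": 15},{"rx": 0,"ry": 0,"rz": 0,"tx": 0,"ty": 0,"tz": 4,"jaw": 15},{"rx": 0,"ry": 0,"rz": 0,"tx": 0,"ty": 0,"tz": 1.5,"jaw": 15},{"rx": 0,"ry": 0,"rz": 0,"tx": 0,"ty": 0,"tz": 0,"jaw": 15}])

```text
clock: 11.75
tcp_pos: [0.5036, -0.276, -0.0059]
tool_rot: [3.141, -0.001, -0.281]
ft_force: [-0.3, -0.0, -2.4]
finger_gap: 0.433
```

>>> apply_moves(plan=[{"rx": 0,"ry": 0,"rz": 0,"tx": 0,"ty": 0,"tz": 1,"jaw": 15},{"rx": 0,"ry": 0,"rz": 0,"tx": 0,"ty": 0,"tz": 0.7,"jaw": 15},{"rx": 0,"ry": 0,"rz": 0,"tx": 0,"ty": 0,"tz": 0,"jaw": 15}])

```text
clock: 12.12
tcp_pos: [0.5033, -0.2758, -0.008]
tool_rot: [3.142, 0.0, -0.281]
ft_force: [-0.2, -0.4, -1.6]
finger_gap: 0.426
```

>>> apply_moves(plan=[{"rx": 0,"ry": 0,"rz": 0,"tx": 0,"ty": 0,"tz": 0.7,"jaw": 15},{"rx": 0,"ry": 0,"rz": 0,"tx": 0,"ty": 0,"tz": 0,"jaw": 58},{"rx": 0,"ry": 0,"rz": 0,"tx": 0,"ty": 0,"tz": 0,"jaw": 58},{"rx": 0,"ry": 0,"rz": 0,"tx": 0,"ty": 0,"tz": 0,"jaw": 58},{"rx": 0,"ry": 0,"rz": 0,"tx": 0,"ty": 0,"tz": -20,"jaw": 58},{"rx": 0,"ry": 0,"rz": 0,"tx": 0,"ty": 0,"tz": -60,"jaw": 58},{"rx": 0,"ry": 0,"rz": 0,"tx": 0,"ty": 0,"tz": -60,"jaw": 58},{"rx": 0,"ry": 0,"rz": 0,"tx": 0,"ty": 0,"tz": -60,"jaw": 58},{"rx": 0,"ry": 0,"rz": 0,"tx": 0,"ty": 0,"tz": 0,"jaw": 58}])

```text
clock: 13.25
tcp_pos: [0.5065, -0.2772, 0.1968]
tool_rot: [3.14, -0.01, -0.281]
ft_force: [0.1, 0.1, -0.4]
finger_gap: 0.658
```

```bash
python3 w.py w6; python3 st.py | tail -4; python3 - <<'E'
from h import *
im=manip.read_camera("wrist");cm=manip.camera_model("wrist")
# orange blobs
m=cv2.inRange(cv2.cvtColor(im,cv2.COLOR_RGB2HSV),(5,150,120),(17,255,255))
n,_,st,ce=cv2.connectedComponentsWithStats(m)
for i in range(1,n):
    if st[i,4]>150: print("orange",st[i],ray(cm,ce[i],.039)[:2].round(4))
E
```

```text
13.25 [ 0.5065 -0.2772  0.1968] [179.9  -0.6 -16.1] [ 0.53  0.32 -0.17  1.79  0.06  1.02 -1.52]
0.87 [194. 140. 234. 257.] [ 0.5198 -0.204   2.8407] deg 162.8 iou 0.92
0.65 [212. 341. 314. 383.] [ 0.2864 -0.1952 -1.6759] deg -96.0 iou 0.84
0.57 [257. 137. 296. 254.] [ 0.5025 -0.2757  2.8606] deg 163.9 iou 0.97
13.35 [ 0.5032 -0.2759  0.1915] [ 1.80e+02 -1.00e-01 -1.61e+01] [ 0.53  0.32 -0.17  1.8   0.06  1.02 -1.52] 0.6605523514086844
strip 0.82 [259. 126. 293. 132.] [ 0.5034 -0.2833 -0.1654] -9.5 0.06
strip 0.67 [133. 126. 180. 248.] [ 0.5434 -0.1364 -0.2815] -16.1 0.98
tray 0.83 [106. 107. 319. 260.]
orange [211 344  16  18 184] [ 0.326  -0.1492]
```

B sits in lane 2 at (0.5025, -0.2757), yaw -16°, and strip 1 fits at (0.5434, -0.1364). Next I go to A.

>>> apply_moves(plan=[{"rx": 0,"ry": 0,"rz": 0,"tx": -10.1,"ty": -56.3,"tz": 0,"jaw": 65},{"rx": 0,"ry": 0,"rz": 0,"tx": -10.1,"ty": -56.3,"tz": 0,"jaw": 65},{"rx": 0,"ry": 0,"rz": 0,"tx": -10.1,"ty": -56.3,"tz": 0,"jaw": 65},{"rx": 0,"ry": 0,"rz": 0,"tx": -10.1,"ty": -56.3,"tz": 0,"jaw": 65},{"rx": 0,"ry": 0,"rz": 0,"tx": -10.1,"ty": -56.3,"tz": 0,"jaw": 65},{"rx": 0,"ry": 0,"rz": 0,"tx": -10.1,"ty": -56.3,"tz": 0,"jaw": 65},{"rx": 0,"ry": 0,"rz": 0,"tx": -10.1,"ty": -56.3,"tz": 0,"jaw": 65},{"rx": 0,"ry": 0,"rz": 0,"tx": -10.1,"ty": -56.3,"tz": 0,"jaw": 65},{"rx": 0,"ry": 0,"rz": 0,"tx": -10.1,"ty": -56.3,"tz": 0,"jaw": 65}])

```text
clock: 14.68
tcp_pos: [0.5558, 0.2377, 0.1898]
tool_rot: [3.14, 0.002, -0.281]
ft_force: [0.7, -0.8, -0.4]
finger_gap: 0.74
```

>>> apply_moves(plan=[{"rx": 0,"ry": 0,"rz": -10.2,"tx": 0,"ty": 0,"tz": 0,"jaw": 65},{"rx": 0,"ry": 0,"rz": -10.2,"tx": 0,"ty": 0,"tz": 0,"jaw": 65},{"rx": 0,"ry": 0,"rz": -10.2,"tx": 0,"ty": 0,"tz": 0,"jaw": 65},{"rx": 0,"ry": 0,"rz": -10.2,"tx": 0,"ty": 0,"tz": 0,"jaw": 65},{"rx": 0,"ry": 0,"rz": -10.2,"tx": 0,"ty": 0,"tz": 0,"jaw": 65},{"rx": 0,"ry": 0,"rz": -10.2,"tx": 0,"ty": 0,"tz": 0,"jaw": 65},{"rx": 0,"ry": 0,"rz": -10.2,"tx": 0,"ty": 0,"tz": 0,"jaw": 65},{"rx": 0,"ry": 0,"rz": -10.2,"tx": 0,"ty": 0,"tz": 0,"jaw": 65},{"rx": 0,"ry": 0,"rz": -10.2,"tx": 0,"ty": 0,"tz": 0,"jaw": 65},{"rx": 0,"ry": 0,"rz": -10.2,"tx": 0,"ty": 0,"tz": 0,"jaw": 65},{"rx": 0,"ry": 0,"rz": -10.2,"tx": 0,"ty": 0,"tz": 0,"jaw": 65},{"rx": 0,"ry": 0,"rz": -10.2,"tx": 0,"ty": 0,"tz": 0,"jaw": 65},{"rx": 0,"ry": 0,"rz": 0,"tx": 0,"ty": 0,"tz": 0,"jaw": 65}])

```text
clock: 16.3
tcp_pos: [0.5558, 0.2359, 0.1899]
tool_rot: [-3.139, -0.001, 1.854]
ft_force: [0.1, -0.2, -0.9]
finger_gap: 0.742
```

```bash
python3 w.py w7
```

```text
16.3 [0.5558 0.2359 0.1899] [-179.9   -0.   106.2] [ 0.11  0.5  -0.84  1.7   0.4   1.13 -0.56]
0.75 [ 83.   0. 216.  48.] [0.3793 0.3762 0.0916] deg 5.2 iou 0.98
0.56 [259.  56. 295. 190.] [ 0.5346  0.307  -1.2772] deg -73.2 iou 0.97
```

>>> apply_moves(plan=[{"rx": 0,"ry": 9,"rz": 0,"tx": 0,"ty": 0,"tz": 0,"jaw": 65},{"rx": 0,"ry": 9,"rz": 0,"tx": 0,"ty": 0,"tz": 0,"jaw": 65},{"rx": 0,"ry": 9,"rz": 0,"tx": 0,"ty": 0,"tz": 0,"jaw": 65},{"rx": 0,"ry": 9,"rz": 0,"tx": 0,"ty": 0,"tz": 0,"jaw": 65},{"rx": 0,"ry": 9,"rz": 0,"tx": 0,"ty": 0,"tz": 0,"jaw": 65},{"rx": 0,"ry": 0,"rz": 0,"tx": -26,"ty": 0,"tz": 26,"jaw": 65},{"rx": 0,"ry": 0,"rz": 0,"tx": -26,"ty": 0,"tz": 26,"jaw": 65},{"rx": 0,"ry": 0,"rz": 0,"tx": -26,"ty": 0,"tz": 26,"jaw": 65},{"rx": 0,"ry": 0,"rz": 0,"tx": 0,"ty": 0,"tz": 0,"jaw": 65}])

```text
clock: 17.52
tcp_pos: [0.5547, 0.2356, 0.0782]
tool_rot: [-3.132, -0.786, 1.847]
ft_force: [-0.0, 0.4, 0.9]
finger_gap: 0.739
```

```bash
cat > g.py <<'E'
from h import *
o=manip.get_obs();Rt=R.from_euler("xyz",o["tool_rot"]).as_matrix()
print(o["clock"],"tcp",o["tcp_pos"].round(4),"j",o["joints"].round(2),"gap",round(o["finger_gap"],3),"F",o["ft_force"].round(1))
print("axes x",Rt[:,0].round(3),"y",Rt[:,1].round(3),"z",Rt[:,2].round(3))
def delta(target): return (Rt.T@(np.array(target)-o["tcp_pos"])*1000).round(1)
E
python3 -c "
from g import *
print(delta([.5319,.3163,-.0047]))"
```

```text
17.525 tcp [0.5547 0.2356 0.0782] j [ 0.61  0.95 -1.04  1.77 -0.01  0.84  0.08] gap 0.739 F [-0.   0.4  0.9]
axes x [-0.193  0.68   0.708] y [ 0.96   0.28  -0.007] z [-0.202  0.678 -0.707]
[  0.6   1.2 117.9]
```

>>> apply_moves(plan=[{"rx": 0,"ry": 0,"rz": 0,"tx": 0.6,"ty": 1.2,"tz": 40,"jaw": 65},{"rx": 0,"ry": 0,"rz": 0,"tx": 0,"ty": 0,"tz": 40,"jaw": 65},{"rx": 0,"ry": 0,"rz": 0,"tx": 0,"ty": 0,"tz": 25,"jaw": 65},{"rx": 0,"ry": 0,"rz": 0,"tx": 0,"ty": 0,"tz": 8,"jaw": 65},{"rx": 0,"ry": 0,"rz": 0,"tx": 0,"ty": 0,"tz": 5,"jaw": 65},{"rx": 0,"ry": 0,"rz": 0,"tx": 0,"ty": 0,"tz": 0,"jaw": 65}])

```text
clock: 18.27
tcp_pos: [0.5349, 0.3167, -0.0014]
tool_rot: [3.14, -0.785, 1.855]
ft_force: [0.0, 0.3, 0.4]
finger_gap: 0.741
```

>>> apply_moves(plan=[{"rx": 0,"ry": 0,"rz": 0,"tx": 0,"ty": 0,"tz": 0,"jaw": 15},{"rx": 0,"ry": 0,"rz": 0,"tx": 0,"ty": 0,"tz": 0,"jaw": 15},{"rx": 0,"ry": 0,"rz": 0,"tx": 0,"ty": 0,"tz": 0,"jaw": 15},{"rx": 0,"ry": 0,"rz": 0,"tx": 0,"ty": 0,"tz": 0,"jaw": 15},{"rx": 0,"ry": 0,"rz": 0,"tx": 0,"ty": 0,"tz": 0,"jaw": 15}], force=50)

```text
clock: 18.9
tcp_pos: [0.5339, 0.3168, -0.0019]
tool_rot: [-3.141, -0.785, 1.855]
ft_force: [-1.6, -3.5, 3.6]
finger_gap: 0.429
```

>>> apply_moves(plan=[{"rx": 0,"ry": 0,"rz": 0,"tx": 10,"ty": 0,"tz": -10,"jaw": 15},{"rx": 0,"ry": 0,"rz": 0,"tx": 27,"ty": 0,"tz": -27,"jaw": 15},{"rx": 0,"ry": 0,"rz": 0,"tx": 30,"ty": 0,"tz": -30,"jaw": 15},{"rx": 0,"ry": 0,"rz": 0,"tx": 25,"ty": 0,"tz": -25,"jaw": 15},{"rx": 0,"ry": 0,"rz": 0,"tx": -30,"ty": -14,"tz": -30,"jaw": 15},{"rx": 0,"ry": 0,"rz": 0,"tx": -30,"ty": -14,"tz": -30,"jaw": 15},{"rx": 0,"ry": 0,"rz": 0,"tx": -30,"ty": -14,"tz": -30,"jaw": 15},{"rx": 0,"ry": 0,"rz": 0,"tx": -30,"ty": -14,"tz": -30,"jaw": 15},{"rx": 0,"ry": 0,"rz": 0,"tx": -32,"ty": -13,"tz": -31,"jaw": 15},{"rx": 0,"ry": 0,"rz": 0,"tx": 0,"ty": 0,"tz": 0,"jaw": 15}])

```text
clock: 20.15
tcp_pos: [0.5295, 0.0875, 0.1265]
tool_rot: [-3.141, -0.783, 1.848]
ft_force: [0.4, 0.3, -1.4]
finger_gap: 0.429
```

>>> apply_moves(plan=[{"rx": 0,"ry": -9,"rz": 0,"tx": 0,"ty": 0,"tz": 0,"jaw": 15},{"rx": 0,"ry": -9,"rz": 0,"tx": 0,"ty": 0,"tz": 0,"jaw": 15},{"rx": 0,"ry": -9,"rz": 0,"tx": 0,"ty": 0,"tz": 0,"jaw": 15},{"rx": 0,"ry": -9,"rz": 0,"tx": 0,"ty": 0,"tz": 0,"jaw": 15},{"rx": 0,"ry": -9,"rz": 0,"tx": 0,"ty": 0,"tz": 0,"jaw": 15},{"rx": 0,"ry": -9,"rz": 0,"tx": 0,"ty": 0,"tz": 0,"jaw": 15},{"rx": 0,"ry": -9,"rz": 0,"tx": 0,"ty": 0,"tz": 0,"jaw": 15},{"rx": 0,"ry": -9,"rz": 0,"tx": 0,"ty": 0,"tz": 0,"jaw": 15},{"rx": 0,"ry": -9,"rz": 0,"tx": 0,"ty": 0,"tz": 0,"jaw": 15},{"rx": 0,"ry": -9,"rz": 0,"tx": 0,"ty": 0,"tz": 0,"jaw": 15},{"rx": 0,"ry": 0,"rz": 0,"tx": 0,"ty": 0,"tz": 0,"jaw": 15}])

```text
clock: 21.52
tcp_pos: [0.5256, 0.0969, 0.1251]
tool_rot: [-3.136, 0.782, 1.868]
ft_force: [-0.6, 0.6, -1.7]
finger_gap: 0.425
```

```bash
python3 - <<'E'
from g import *
im=manip.read_camera("side");cm=manip.camera_model("side")
u=proj(cm,o["tcp_pos"])[0].astype(int)
b=im[u[1]-75:u[1]+55,u[0]-70:u[0]+70,::-1]
t=manip.read_camera("top");u=proj(manip.camera_model("top"),o["tcp_pos"])[0].astype(int); t=t[u[1]-65:u[1]+65,u[0]-65:u[0]+65,::-1]
cv2.imwrite("pics/s8.png",np.hstack([cv2.resize(b,(430,400),interpolation=cv2.INTER_CUBIC),cv2.resize(t,(370,400),interpolation=cv2.INTER_CUBIC)]))
E
```

```text
21.525 tcp [0.5256 0.0969 0.1251] j [-0.31  0.6  -0.58  1.92  0.94  1.42 -1.1 ] gap 0.425 F [-0.6  0.6 -1.7]
axes x [-0.208  0.679 -0.704] y [ 0.957  0.289 -0.004] z [ 0.201 -0.675 -0.71 ]
```

View pics/s8.png

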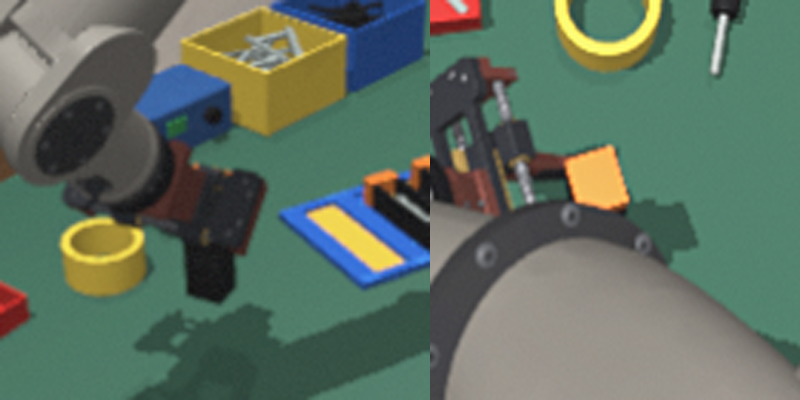

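The side and top crops show A held upright with its orange end on top, at crop (597,178) in the top view. I lower it and feel for the bench.

>>> apply_moves(plan=[{"rx": 0,"ry": 0,"rz": 0,"tx": 20,"ty": 0,"tz": 20,"jaw": 15},{"rx": 0,"ry": 0,"rz": 0,"tx": 18,"ty": 0,"tz": 18,"jaw": 15},{"rx": 0,"ry": 0,"rz": 0,"tx": 6,"ty": 0,"tz": 6,"jaw": 15},{"rx": 0,"ry": 0,"rz": 0,"tx": 2.5,"ty": 0,"tz": 2.5,"jaw": 15},{"rx": 0,"ry": 0,"rz": 0,"tx": 0,"ty": 0,"tz": 0,"jaw": 15}])

```text
clock: 22.25
tcp_pos: [0.5283, 0.0919, 0.0624]
tool_rot: [3.14, 0.785, 1.853]
ft_force: [-0.3, 0.5, -1.9]
finger_gap: 0.429
```

>>> apply_moves(plan=[{"rx": 0,"ry": 0,"rz": 0,"tx": 1,"ty": 0,"tz": 1,"jaw": 15},{"rx": 0,"ry": 0,"rz": 0,"tx": 0.7,"ty": 0,"tz": 0.7,"jaw": 15},{"rx": 0,"ry": 0,"rz": 0,"tx": 0,"ty": 0,"tz": 0,"jaw": 15}])

```text
clock: 22.62
tcp_pos: [0.5279, 0.0922, 0.0592]
tool_rot: [3.141, 0.785, 1.855]
ft_force: [0.0, 0.3, -2.0]
finger_gap: 0.428
```

>>> apply_moves(plan=[{"rx": 0,"ry": 0,"rz": 0,"tx": 1,"ty": 0,"tz": 1,"jaw": 15},{"rx": 0,"ry": 0,"rz": 0,"tx": 0.7,"ty": 0,"tz": 0.7,"jaw": 15},{"rx": 0,"ry": 0,"rz": 0,"tx": 0,"ty": 0,"tz": 0,"jaw": 15}])

```text
clock: 23.0
tcp_pos: [0.5278, 0.092, 0.0566]
tool_rot: [-3.141, 0.785, 1.856]
ft_force: [-0.3, 0.1, -1.8]
finger_gap: 0.43
```

>>> apply_moves(plan=[{"rx": 0,"ry": 0,"rz": 0,"tx": 0.6,"ty": 0,"tz": 0.6,"jaw": 15},{"rx": 0,"ry": 0,"rz": 0,"tx": 0,"ty": 0,"tz": 0,"jaw": 15}])

```text
clock: 23.25
tcp_pos: [0.5279, 0.092, 0.0559]
tool_rot: [-3.141, 0.785, 1.856]
ft_force: [-0.2, 0.4, -2.0]
finger_gap: 0.432
```

>>> apply_moves(plan=[{"rx": 0,"ry": 0,"rz": 0,"tx": 0.6,"ty": 0,"tz": 0.6,"jaw": 15},{"rx": 0,"ry": 0,"rz": 0,"tx": 0,"ty": 0,"tz": 0,"jaw": 15}])

```text
clock: 23.5
tcp_pos: [0.528, 0.0921, 0.0554]
tool_rot: [3.141, 0.786, 1.855]
ft_force: [-0.8, 0.7, 2.1]
finger_gap: 0.428
```

Contact at TCP z = 0.0554, as predicted. I release and back off along the tool axis.

>>> apply_moves(plan=[{"rx": 0,"ry": 0,"rz": 0,"tx": 0,"ty": 0,"tz": 0,"jaw": 42},{"rx": 0,"ry": 0,"rz": 0,"tx": 0,"ty": 0,"tz": 0,"jaw": 65},{"rx": 0,"ry": 0,"rz": 0,"tx": 0,"ty": 0,"tz": 0,"jaw": 65},{"rx": 0,"ry": 0,"rz": 0,"tx": 0,"ty": 0,"tz": 0,"jaw": 65},{"rx": 0,"ry": 0,"rz": 0,"tx": 0,"ty": 0,"tz": -15,"jaw": 65},{"rx": 0,"ry": 0,"rz": 0,"tx": 0,"ty": 0,"tz": -40,"jaw": 65},{"rx": 0,"ry": 0,"rz": 0,"tx": 0,"ty": 0,"tz": -50,"jaw": 65},{"rx": 0,"ry": 0,"rz": 0,"tx": 0,"ty": 0,"tz": -50,"jaw": 65},{"rx": 0,"ry": 0,"rz": 0,"tx": 0,"ty": 0,"tz": 0,"jaw": 65}])

```text
clock: 24.62
tcp_pos: [0.4968, 0.2027, 0.1673]
tool_rot: [3.135, 0.78, 1.856]
ft_force: [-0.2, -0.1, -0.7]
finger_gap: 0.736
```

```bash
python3 - <<'E'
from g import *
im=manip.read_camera("side")[140:260,200:360,::-1]; w=manip.read_camera("wrist")[:,:,::-1]
for c in("wrist","top","side"):
    cm=manip.camera_model(c)
    if c=="top": manip.read_camera("top")
    for d in manip.silhouettes("housing_a",c)[:4]: print(c,round(d["p"],2),np.round(d["rect"]))
    print(c,"exp top corners",proj(cm,box([.520,.120,np.radians(-73.6)],.13,(.034,.038,0))).round()[::2].tolist())
cv2.imwrite("pics/s9.png",np.hstack([cv2.resize(im,(400,300),interpolation=cv2.INTER_CUBIC),cv2.resize(w,(400,300))]))
E
```

```text
24.625 tcp [0.4968 0.2027 0.1673] j [-0.46  0.61 -0.62  1.78  0.84  1.58 -1.13] gap 0.736 F [-0.2 -0.1 -0.7]
axes x [-0.2    0.682 -0.703] y [0.958 0.286 0.005] z [ 0.204 -0.673 -0.711]
wrist 0.82 [182. 254. 247. 288.]
wrist 0.82 [ 79. 215. 117. 264.]
wrist 0.77 [256. 132. 294. 260.]
wrist 0.75 [196. 246. 264. 278.]
wrist exp top corners [[255.0, 237.0], [300.0, 237.0], [257.0, 252.0], [297.0, 252.0]]
top 0.78 [443. 180. 473. 237.]
top 0.75 [412. 173. 440. 231.]
top 0.67 [286. 187. 305. 213.]
top 0.64 [174. 340. 218. 362.]
top exp top corners [[286.0, 205.0], [281.0, 188.0], [302.0, 200.0], [297.0, 184.0]]
side 0.95 [377. 187. 410. 215.]
side 0.94 [265. 177. 283. 221.]
side 0.89 [290. 285. 340. 336.]
side 0.7 [339. 156. 372. 180.]
side exp top corners [[275.0, 187.0], [264.0, 184.0], [281.0, 181.0], [269.0, 178.0]]
```

View pics/s9.png

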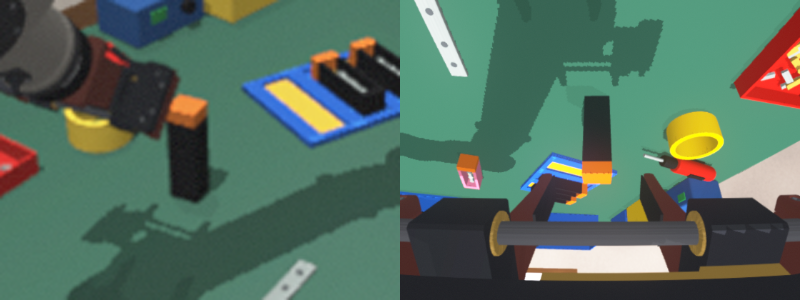

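A stands upright with its closed face towards the gripper and its orange end up, at (597,170) in the wrist half. B and C both sit in the tray. I swing over the top to the open-face side.

>>> apply_moves(plan=[{"rx": 0,"ry": 0,"rz": 0,"tx": -31,"ty": 0,"tz": -31.5,"jaw": 65},{"rx": 0,"ry": 0,"rz": 0,"tx": -31,"ty": 0,"tz": -31.5,"jaw": 65},{"rx": 0,"ry": 0,"rz": 0,"tx": -31,"ty": 0,"tz": -31.5,"jaw": 65},{"rx": 0,"ry": 0,"rz": 0,"tx": -38,"ty": -0.6,"tz": 37.6,"jaw": 65},{"rx": 0,"ry": 0,"rz": 0,"tx": -38,"ty": -0.6,"tz": 37.6,"jaw": 65},{"rx": 0,"ry": 0,"rz": 0,"tx": -38,"ty": -0.6,"tz": 37.6,"jaw": 65},{"rx": 0,"ry": 0,"rz": 0,"tx": 0,"ty": 0,"tz": 0,"jaw": 65}])

```text
clock: 25.8
tcp_pos: [0.5399, 0.0375, 0.298]
tool_rot: [-3.139, 0.789, 1.848]
ft_force: [-0.4, 0.3, -0.0]
finger_gap: 0.74
```

>>> apply_moves(plan=[{"rx": 0,"ry": 9,"rz": 0,"tx": 0,"ty": 0,"tz": 0,"jaw": 65},{"rx": 0,"ry": 9,"rz": 0,"tx": 0,"ty": 0,"tz": 0,"jaw": 65},{"rx": 0,"ry": 9,"rz": 0,"tx": 0,"ty": 0,"tz": 0,"jaw": 65},{"rx": 0,"ry": 9,"rz": 0,"tx": 0,"ty": 0,"tz": 0,"jaw": 65},{"rx": 0,"ry": 9,"rz": 0,"tx": 0,"ty": 0,"tz": 0,"jaw": 65},{"rx": 0,"ry": 9,"rz": 0,"tx": 0,"ty": 0,"tz": 0,"jaw": 65},{"rx": 0,"ry": 9,"rz": 0,"tx": 0,"ty": 0,"tz": 0,"jaw": 65},{"rx": 0,"ry": 9,"rz": 0,"tx": 0,"ty": 0,"tz": 0,"jaw": 65},{"rx": 0,"ry": 9,"rz": 0,"tx": 0,"ty": 0,"tz": 0,"jaw": 65},{"rx": 0,"ry": 9,"rz": 0,"tx": 0,"ty": 0,"tz": 0,"jaw": 65},{"rx": 0,"ry": 0,"rz": 0,"tx": 0,"ty": 0,"tz": 0,"jaw": 65}])

```text
clock: 27.18
tcp_pos: [0.5399, 0.0411, 0.2949]
tool_rot: [-3.133, -0.788, 1.845]
ft_force: [0.1, -0.6, -0.3]
finger_gap: 0.741
```

```bash
python3 - <<'E'
from g import *
print("pre",delta([.5409,.0486,.1402]))
for c in("wrist","side","top"):
    cm=manip.camera_model(c); im=manip.read_camera(c)
    if c=="wrist": cv2.imwrite("pics/w10.png",im[:,:,::-1])
    P=proj(cm,box([.5227,.1101,np.radians(-73.5)],0,(.034,.038,.13)));print(c,"exp",P.min(0).round(),P.max(0).round())
    for d in manip.silhouettes("housing_a",c):
        r=d["rect"];m=(np.array(r[:2])+r[2:])/2
        if np.linalg.norm(m-P.mean(0))<40:
            q,f=fit(cm,d["region"],[.5227,.1101,-1.283],0,(.034,.038,.13)); print(c,round(d["p"],2),np.round(r),q.round(4),np.degrees(q[2]).round(1),round(f,2))
E
```

```text
27.175 tcp [0.5399 0.0411 0.2949] j [ 0.67  0.51 -0.63  1.61 -0.44  1.43  0.48] gap 0.741 F [ 0.1 -0.6 -0.3]
axes x [-0.191  0.679  0.709] y [ 0.961  0.276 -0.006] z [-0.2    0.68  -0.705]
pre [-104.8    4.   114. ]
wrist exp [264. 234.] [297. 292.]
wrist 0.87 [262. 233. 298. 295.] [ 0.5215  0.1119 -1.3149] -75.3 0.96
side exp [266. 177.] [283. 221.]
side 0.79 [266. 178. 283. 221.] [ 0.5221  0.1121 -1.4136] -81.0 0.94
top exp [286. 182.] [306. 214.]
top 0.64 [285. 186. 304. 213.] [ 0.5221  0.1117 -1.3909] -79.7 0.9
```

>>> apply_moves(plan=[{"rx": 0,"ry": 0,"rz": 0,"tx": -34.5,"ty": 1.3,"tz": 38.4,"jaw": 65},{"rx": 0,"ry": 0,"rz": 0,"tx": -34.5,"ty": 1.3,"tz": 38.4,"jaw": 65},{"rx": 0,"ry": 0,"rz": 0,"tx": -34.5,"ty": 1.3,"tz": 38.4,"jaw": 65},{"rx": 0,"ry": 0,"rz": 0,"tx": 0,"ty": 0,"tz": 0,"jaw": 65}])

```text
clock: 27.98
tcp_pos: [0.5393, 0.0539, 0.1418]
tool_rot: [-3.135, -0.788, 1.853]
ft_force: [-1.2, -0.4, 0.6]
finger_gap: 0.74
```

```bash
python3 -c "
from g import *
print(delta([.5161,.1317,.0553]))"
```

```text
27.975 tcp [0.5393 0.0539 0.1418] j [ 0.63  0.68 -0.6   1.73 -0.39  1.18  0.58] gap 0.74 F [-1.2 -0.4  0.6]
axes x [-0.196  0.678  0.709] y [ 0.959  0.283 -0.005] z [-0.204  0.679 -0.706]
[ -4.    0.2 118.5]
```

>>> apply_moves(plan=[{"rx": 0,"ry": 0,"rz": 0,"tx": -3,"ty": 0,"tz": 40,"jaw": 65},{"rx": 0,"ry": 0,"rz": 0,"tx": 0,"ty": 0,"tz": 35,"jaw": 65},{"rx": 0,"ry": 0,"rz": 0,"tx": 0,"ty": 0,"tz": 25,"jaw": 65},{"rx": 0,"ry": 0,"rz": 0,"tx": 0,"ty": 0,"tz": 13,"jaw": 65},{"rx": 0,"ry": 0,"rz": 0,"tx": 0,"ty": 0,"tz": 5,"jaw": 65},{"rx": 0,"ry": 0,"rz": 0,"tx": 0,"ty": 0,"tz": 0,"jaw": 65}])

```text
clock: 28.72
tcp_pos: [0.5196, 0.1305, 0.0587]
tool_rot: [3.14, -0.785, 1.856]
ft_force: [-0.0, -0.2, 0.7]
finger_gap: 0.74
```

```bash
python3 -c "
from g import *
print(delta([.5161,.1317,.0553]))"
```

```text
28.725 tcp [0.5196 0.1305 0.0587] j [ 0.55  0.77 -0.62  1.85 -0.41  0.93  0.59] gap 0.74 F [-0.  -0.2  0.7]
axes x [-0.199  0.679  0.706] y [0.96  0.28  0.001] z [-0.197  0.678 -0.708]
[-0.9 -3.1  3.9]
```

>>> apply_moves(plan=[{"rx": 0,"ry": 0,"rz": 0,"tx": 0,"ty": -3,"tz": 3,"jaw": 65},{"rx": 0,"ry": 0,"rz": 0,"tx": 0,"ty": 0,"tz": 0,"jaw": 45},{"rx": 0,"ry": 0,"rz": 0,"tx": 0,"ty": 0,"tz": 0,"jaw": 40},{"rx": 0,"ry": 0,"rz": 0,"tx": 0,"ty": 0,"tz": 0,"jaw": 15},{"rx": 0,"ry": 0,"rz": 0,"tx": 0,"ty": 0,"tz": 0,"jaw": 15},{"rx": 0,"ry": 0,"rz": 0,"tx": 0,"ty": 0,"tz": 0,"jaw": 15},{"rx": 0,"ry": 0,"rz": 0,"tx": 0,"ty": 0,"tz": 0,"jaw": 15}], force=50)

```text
clock: 29.6
tcp_pos: [0.5154, 0.1321, 0.0558]
tool_rot: [3.141, -0.785, 1.856]
ft_force: [0.3, -0.6, 0.1]
finger_gap: 0.432
```

>>> apply_moves(plan=[{"rx": 0,"ry": 0,"rz": 0,"tx": 10,"ty": 0,"tz": -10,"jaw": 15},{"rx": 0,"ry": 0,"rz": 0,"tx": 22,"ty": 0,"tz": -22,"jaw": 15},{"rx": 0,"ry": 0,"rz": 0,"tx": 24.5,"ty": 0,"tz": -24.5,"jaw": 15},{"rx": 0,"ry": -9,"rz": 0,"tx": 0,"ty": 0,"tz": 0,"jaw": 15},{"rx": 0,"ry": -9,"rz": 0,"tx": 0,"ty": 0,"tz": 0,"jaw": 15},{"rx": 0,"ry": -9,"rz": 0,"tx": 0,"ty": 0,"tz": 0,"jaw": 15},{"rx": 0,"ry": -9,"rz": 0,"tx": 0,"ty": 0,"tz": 0,"jaw": 15},{"rx": 0,"ry": -9,"rz": 0,"tx": 0,"ty": 0,"tz": 0,"jaw": 15},{"rx": 0,"ry": -9,"rz": 0,"tx": 0,"ty": 0,"tz": 0,"jaw": 15},{"rx": 0,"ry": -9,"rz": 0,"tx": 0,"ty": 0,"tz": 0,"jaw": 15},{"rx": 0,"ry": -9,"rz": 0,"tx": 0,"ty": 0,"tz": 0,"jaw": 15},{"rx": 0,"ry": -9,"rz": 0,"tx": 0,"ty": 0,"tz": 0,"jaw": 15},{"rx": 0,"ry": -9,"rz": 0,"tx": 0,"ty": 0,"tz": 0,"jaw": 15},{"rx": 0,"ry": 0,"rz": 0,"tx": 0,"ty": 0,"tz": 0,"jaw": 15},{"rx": 0,"ry": 0,"rz": 0,"tx": 0,"ty": 0,"tz": 0,"jaw": 15}])

```text
clock: 31.48
tcp_pos: [0.5154, 0.1315, 0.1362]
tool_rot: [3.141, 0.783, 1.854]
ft_force: [0.3, -0.2, -1.0]
finger_gap: 0.435
```

```bash
python3 - <<'E'
from g import *
cm=manip.camera_model("side"); im=manip.read_camera("side")
u=proj(cm,o["tcp_pos"])[0].astype(int); b=im[u[1]-60:u[1]+60,u[0]-80:u[0]+80,::-1]
cv2.imwrite("pics/s11.png",cv2.resize(b,(640,480),interpolation=cv2.INTER_CUBIC))
E
```

```text
31.475 tcp [0.5154 0.1315 0.1362] j [-0.63  0.54 -0.24  1.9   0.78  1.33 -1.02] gap 0.435 F [ 0.3 -0.2 -1. ]
axes x [-0.198  0.681 -0.705] y [0.96  0.279 0.   ] z [ 0.197 -0.677 -0.709]
```

View pics/s11.png

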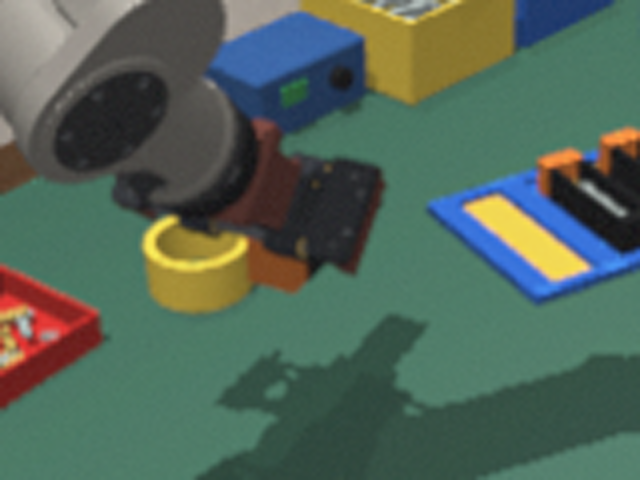

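A is horizontal with its orange end at the left, crop (280,270), and the gripper hides the rest. I lower it onto the bench.

>>> apply_moves(plan=[{"rx": 0,"ry": 0,"rz": 0,"tx": 32,"ty": 0,"tz": 32,"jaw": 15},{"rx": 0,"ry": 0,"rz": 0,"tx": 32,"ty": 0,"tz": 32,"jaw": 15},{"rx": 0,"ry": 0,"rz": 0,"tx": 20,"ty": 0,"tz": 20,"jaw": 15},{"rx": 0,"ry": 0,"rz": 0,"tx": 7,"ty": 0,"tz": 7,"jaw": 15},{"rx": 0,"ry": 0,"rz": 0,"tx": 3,"ty": 0,"tz": 3,"jaw": 15},{"rx": 0,"ry": 0,"rz": 0,"tx": 1,"ty": 0,"tz": 1,"jaw": 15},{"rx": 0,"ry": 0,"rz": 0,"tx": 0,"ty": 0,"tz": 0,"jaw": 15}])

```text
clock: 32.4
tcp_pos: [0.5157, 0.1324, 0.0022]
tool_rot: [3.139, 0.785, 1.854]
ft_force: [-0.4, 0.1, -2.4]
finger_gap: 0.43
```

>>> apply_moves(plan=[{"rx": 0,"ry": 0,"rz": 0,"tx": 0.7,"ty": 0,"tz": 0.7,"jaw": 15},{"rx": 0,"ry": 0,"rz": 0,"tx": 0,"ty": 0,"tz": 0,"jaw": 15}])

```text
clock: 32.65
tcp_pos: [0.5153, 0.1323, 0.0005]
tool_rot: [3.141, 0.785, 1.855]
ft_force: [-0.3, -0.1, -1.3]
finger_gap: 0.428
```

>>> apply_moves(plan=[{"rx": 0,"ry": 0,"rz": 0,"tx": 1,"ty": 0,"tz": 1,"jaw": 15},{"rx": 0,"ry": 0,"rz": 0,"tx": 0.7,"ty": 0,"tz": 0.7,"jaw": 15},{"rx": 0,"ry": 0,"rz": 0,"tx": 0,"ty": 0,"tz": 0,"jaw": 15}])

```text
clock: 33.02
tcp_pos: [0.5151, 0.1321, -0.0022]
tool_rot: [-3.141, 0.786, 1.856]
ft_force: [0.5, 1.0, -2.4]
finger_gap: 0.433
```

>>> apply_moves(plan=[{"rx": 0,"ry": 0,"rz": 0,"tx": 0.7,"ty": 0,"tz": 0.7,"jaw": 15},{"rx": 0,"ry": 0,"rz": 0,"tx": 0,"ty": 0,"tz": 0,"jaw": 15}])

```text
clock: 33.28
tcp_pos: [0.5152, 0.1321, -0.0031]
tool_rot: [-3.141, 0.785, 1.856]
ft_force: [-0.2, -0.1, -1.7]
finger_gap: 0.433
```

>>> apply_moves(plan=[{"rx": 0,"ry": 0,"rz": 0,"tx": 0.6,"ty": 0,"tz": 0.6,"jaw": 15},{"rx": 0,"ry": 0,"rz": 0,"tx": 0,"ty": 0,"tz": 0,"jaw": 15}])

```text
clock: 33.52
tcp_pos: [0.5152, 0.1321, -0.004]
tool_rot: [-3.141, 0.785, 1.856]
ft_force: [0.2, 0.2, -2.1]
finger_gap: 0.43
```

>>> apply_moves(plan=[{"rx": 0,"ry": 0,"rz": 0,"tx": 0.6,"ty": 0,"tz": 0.6,"jaw": 15},{"rx": 0,"ry": 0,"rz": 0,"tx": 0,"ty": 0,"tz": 0,"jaw": 15}])

```text
clock: 33.78
tcp_pos: [0.5152, 0.1321, -0.0048]
tool_rot: [-3.141, 0.785, 1.856]
ft_force: [0.1, -0.1, -1.5]
finger_gap: 0.43
```

>>> apply_moves(plan=[{"rx": 0,"ry": 0,"rz": 0,"tx": 0.6,"ty": 0,"tz": 0.6,"jaw": 15},{"rx": 0,"ry": 0,"rz": 0,"tx": 0,"ty": 0,"tz": 0,"jaw": 15}])

```text
clock: 34.02
tcp_pos: [0.5153, 0.1322, -0.0055]
tool_rot: [3.141, 0.786, 1.855]
ft_force: [0.6, -0.1, 0.3]
finger_gap: 0.429
```

>>> apply_moves(plan=[{"rx": 0,"ry": 0,"rz": 0,"tx": 0.6,"ty": 0,"tz": 0.6,"jaw": 15},{"rx": 0,"ry": 0,"rz": 0,"tx": 0,"ty": 0,"tz": 0,"jaw": 15}])

```text
clock: 34.28
tcp_pos: [0.5153, 0.1321, -0.0055]
tool_rot: [3.141, 0.787, 1.855]
ft_force: [-2.2, 1.1, 6.2]
finger_gap: 0.431
```

>>> apply_moves(plan=[{"rx": 0,"ry": 0,"rz": 0,"tx": 0,"ty": 0,"tz": 0,"jaw": 42},{"rx": 0,"ry": 0,"rz": 0,"tx": 0,"ty": 0,"tz": 0,"jaw": 65},{"rx": 0,"ry": 0,"rz": 0,"tx": 0,"ty": 0,"tz": 0,"jaw": 65},{"rx": 0,"ry": 0,"rz": 0,"tx": 0,"ty": 0,"tz": 0,"jaw": 65},{"rx": 0,"ry": 0,"rz": 0,"tx": 0,"ty": 0,"tz": -30,"jaw": 65},{"rx": 0,"ry": 0,"rz": 0,"tx": 0,"ty": 0,"tz": -60,"jaw": 65},{"rx": 0,"ry": 0,"rz": 0,"tx": 0,"ty": 0,"tz": -60,"jaw": 65},{"rx": 0,"ry": 9,"rz": 0,"tx": 0,"ty": 0,"tz": 0,"jaw": 65},{"rx": 0,"ry": 9,"rz": 0,"tx": 0,"ty": 0,"tz": 0,"jaw": 65},{"rx": 0,"ry": 9,"rz": 0,"tx": 0,"ty": 0,"tz": 0,"jaw": 65},{"rx": 0,"ry": 9,"rz": 0,"tx": 0,"ty": 0,"tz": 0,"jaw": 65},{"rx": 0,"ry": 9,"rz": 0,"tx": 0,"ty": 0,"tz": 0,"jaw": 65},{"rx": 0,"ry": 0,"rz": 0,"tx": -48,"ty": 0,"tz": -40,"jaw": 65},{"rx": 0,"ry": 0,"rz": 0,"tx": -49,"ty": 0,"tz": -40,"jaw": 65},{"rx": 0,"ry": 0,"rz": 0,"tx": 0,"ty": 0,"tz": 0,"jaw": 65}])

```text
clock: 36.15
tcp_pos: [0.5156, 0.1372, 0.1818]
tool_rot: [3.137, 0.002, 1.847]
ft_force: [-0.3, 0.3, -1.1]
finger_gap: 0.744
```

```bash
python3 w.py w12; python3 - <<'E'
from g import *
print("to A est",delta([.5128,.1408,-.0127]))
im=cv2.imread("pics/w12.png")[:,:,::-1];cm=manip.camera_model("wrist")
m=cv2.inRange(cv2.cvtColor(im,cv2.COLOR_RGB2HSV),(5,150,120),(25,255,255))
n,_,st,ce=cv2.connectedComponentsWithStats(m)
for i in range(1,n):
    if st[i,4]>100: print("orange/brass",st[i],ray(cm,ce[i],.034)[:2].round(4))
E
```

```text
36.15 [0.5156 0.1372 0.1818] [1.797e+02 1.000e-01 1.058e+02] [ 0.04  0.3  -0.5   1.89  0.17  0.99 -0.26]
0.85 [256. 125. 292. 250.] [ 0.5115  0.1412 -1.2839] deg -73.6 iou 0.98
0.68 [ 2.  0. 32.  5.] [0.2014 0.2822 0.3177] deg 18.2 iou 0.62
36.25 tcp [0.5124 0.1412 0.1791] j [ 0.03  0.3  -0.5   1.89  0.17  0.99 -0.26] gap 0.738 F [-0.4  0.3  0.2]
axes x [-0.28  0.96 -0.  ] y [0.96 0.28 0.  ] z [ 0.  0. -1.]
to A est [ -0.5   0.3 191.8]
orange/brass [493 105  42  40 274] [0.7236 0.2786]
orange/brass [255 128  38  23 188] [0.4926 0.1943]
orange/brass [379 225  41  74 896] [0.6562 0.1179]
orange/brass [431 245  29  33 553] [0.7229 0.1185]
orange/brass [403 296  21  17 131] [0.7053 0.062 ]
orange/brass [130 336  16  22 120] [ 0.3987 -0.0965]
orange/brass [410 340  18  18 122] [0.7349 0.0017]
orange/brass [ 353  370  192   22 2088] [ 0.8148 -0.0292]
orange/brass [198 382  73  10 260] [ 0.5194 -0.1178]
```

A lies flat at (0.5115, 0.1412), yaw 106°, with its orange end towards +y. I grip it from above.

>>> apply_moves(plan=[{"rx": 0,"ry": 0,"rz": 0,"tx": -0.3,"ty": -0.6,"tz": 55,"jaw": 65},{"rx": 0,"ry": 0,"rz": 0,"tx": 0,"ty": 0,"tz": 55,"jaw": 65},{"rx": 0,"ry": 0,"rz": 0,"tx": 0,"ty": 0,"tz": 50,"jaw": 65},{"rx": 0,"ry": 0,"rz": 0,"tx": 0,"ty": 0,"tz": 25,"jaw": 65},{"rx": 0,"ry": 0,"rz": 0,"tx": 0,"ty": 0,"tz": 6.5,"jaw": 65},{"rx": 0,"ry": 0,"rz": 0,"tx": 0,"ty": 0,"tz": 0,"jaw": 65},{"rx": 0,"ry": 0,"rz": 0,"tx": 0,"ty": 0,"tz": 0,"jaw": 15},{"rx": 0,"ry": 0,"rz": 0,"tx": 0,"ty": 0,"tz": 0,"jaw": 15},{"rx": 0,"ry": 0,"rz": 0,"tx": 0,"ty": 0,"tz": 0,"jaw": 15},{"rx": 0,"ry": 0,"rz": 0,"tx": 0,"ty": 0,"tz": 0,"jaw": 15},{"rx": 0,"ry": 0,"rz": 0,"tx": 0,"ty": 0,"tz": 0,"jaw": 15}], force=40)

```text
clock: 37.62
tcp_pos: [0.5126, 0.141, -0.0117]
tool_rot: [3.141, 0.0, 1.855]
ft_force: [-1.9, -0.9, 6.5]
finger_gap: 0.429
```

>>> apply_moves(plan=[{"rx": 0,"ry": 0,"rz": 0,"tx": 0,"ty": 0,"tz": -20,"jaw": 15},{"rx": 0,"ry": 0,"rz": 0,"tx": 0,"ty": 0,"tz": -35,"jaw": 15},{"rx": 0,"ry": 0,"rz": 0,"tx": 0,"ty": 0,"tz": -35,"jaw": 15},{"rx": 0,"ry": 0,"rz": 10.2,"tx": 0,"ty": 0,"tz": 0,"jaw": 15},{"rx": 0,"ry": 0,"rz": 10.2,"tx": 0,"ty": 0,"tz": 0,"jaw": 15},{"rx": 0,"ry": 0,"rz": 10.2,"tx": 0,"ty": 0,"tz": 0,"jaw": 15},{"rx": 0,"ry": 0,"rz": 10.2,"tx": 0,"ty": 0,"tz": 0,"jaw": 15},{"rx": 0,"ry": 0,"rz": 10.2,"tx": 0,"ty": 0,"tz": 0,"jaw": 15},{"rx": 0,"ry": 0,"rz": 10.2,"tx": 0,"ty": 0,"tz": 0,"jaw": 15},{"rx": 0,"ry": 0,"rz": 10.2,"tx": 0,"ty": 0,"tz": 0,"jaw": 15},{"rx": 0,"ry": 0,"rz": 10.2,"tx": 0,"ty": 0,"tz": 0,"jaw": 15},{"rx": 0,"ry": 0,"rz": 10.2,"tx": 0,"ty": 0,"tz": 0,"jaw": 15},{"rx": 0,"ry": 0,"rz": 10.2,"tx": 0,"ty": 0,"tz": 0,"jaw": 15},{"rx": 0,"ry": 0,"rz": 10.2,"tx": 0,"ty": 0,"tz": 0,"jaw": 15},{"rx": 0,"ry": 0,"rz": 9.8,"tx": 0,"ty": 0,"tz": 0,"jaw": 15},{"rx": 0,"ry": 0,"rz": 0,"tx": 0,"ty": 0,"tz": 0,"jaw": 15}])

```text
clock: 39.62
tcp_pos: [0.5115, 0.1409, 0.0773]
tool_rot: [3.141, 0.001, -0.272]
ft_force: [-0.1, -0.0, -1.4]
finger_gap: 0.433
```

```bash
python3 -c "
from g import *
print(o['tool_rot'],delta([.5434,-.1368,.0767]))"
```

```text
39.625 tcp [0.5115 0.1409 0.0773] j [-0.4   0.39  0.02  2.01 -0.01  0.74 -2.22] gap 0.433 F [-0.1 -0.  -1.4]
axes x [ 0.963 -0.269 -0.001] y [-0.269 -0.963  0.001] z [-0.001 -0.001 -1.   ]
[ 3.14081557e+00  6.07738697e-04 -2.72078836e-01] [105.3 258.9   0.7]
```

>>> apply_moves(plan=[{"rx": 0,"ry": 0,"rz": 0.4,"tx": 21,"ty": 51.8,"tz": 0,"jaw": 15},{"rx": 0,"ry": 0,"rz": 0,"tx": 21.4,"ty": 51.6,"tz": 0,"jaw": 15},{"rx": 0,"ry": 0,"rz": 0,"tx": 21.4,"ty": 51.6,"tz": 0,"jaw": 15},{"rx": 0,"ry": 0,"rz": 0,"tx": 21.4,"ty": 51.6,"tz": 0,"jaw": 15},{"rx": 0,"ry": 0,"rz": 0,"tx": 21.4,"ty": 51.6,"tz": 0,"jaw": 15},{"rx": 0,"ry": 0,"rz": 0,"tx": 0,"ty": 0,"tz": 0,"jaw": 15},{"rx": 0,"ry": 0,"rz": 0,"tx": 0,"ty": 0,"tz": 0,"jaw": 15}])

```text
clock: 40.5
tcp_pos: [0.5429, -0.1361, 0.0773]
tool_rot: [-3.141, 0.001, -0.279]
ft_force: [-0.4, 0.4, -2.0]
finger_gap: 0.431
```

```bash
python3 - <<'E'
from g import *
print(np.degrees(o["tool_rot"][2]),delta([.5434,-.1368,.0767]))
cm=manip.camera_model("wrist"); im=manip.read_camera("wrist"); hsv=cv2.cvtColor(im,cv2.COLOR_RGB2HSV)
m=cv2.inRange(hsv,(22,150,150),(33,255,255)); ys,xs=np.nonzero(m[100:141,200:350]);ys+=100;xs+=200
for r in (128,132,136):
    x=xs[ys==r]
    if len(x):
        p=ray(cm,((x.min()+x.max()+1)/2,r),.005); print(r,x.min(),x.max()+1,p[:2].round(4),"lateral vs tcp mm",(Rt.T@(p-o["tcp_pos"])*1000).round(1)[:2])
print("far row",ys.min() if len(ys) else None,"exp",proj(cm,box([.5434,-.1368,-.28],.005,(.146,.04,0))[4:]).round(1).tolist())
# held orange end
m=cv2.inRange(hsv,(5,150,120),(20,255,255))[120:200,200:350];ys,xs=np.nonzero(m);print("orange cols",xs.min()+200,xs.max()+200,"rows",ys.min()+120,ys.max()+120,"exp",proj(cm,o["tcp_pos"]+(Rt@np.array([[.065,-.019,-.022],[.065,.019,-.022]]).T).T).round(1).tolist())
E
```

```text
40.5 tcp [ 0.5429 -0.1361  0.0773] j [ 0.07  0.44  0.09  1.94 -0.05  0.77 -1.67] gap 0.431 F [-0.4  0.4 -2. ]
axes x [ 0.961 -0.275 -0.001] y [-0.275 -0.961 -0.001] z [-0.001  0.001 -1.   ]
-15.967884061153292 [0.7 0.5 0.6]
far row None exp [[302.8, 122.6], [302.8, 122.6], [251.8, 122.5], [251.8, 122.5]]
orange cols 288 317 rows 171 182 exp [[239.1, 138.7], [314.0, 138.7]]
```

```bash
python3 - <<'E'
from h import *
im=manip.read_camera("wrist");cv2.imwrite("pics/w13.png",im[:,:,::-1])
print(im[128:140:4,250:310:8].tolist())
E
```

```text
[[[138, 176, 253], [255, 255, 128], [255, 255, 128], [255, 255, 127], [255, 255, 122], [255, 251, 125], [255, 251, 122], [141, 179, 254]], [[142, 173, 252], [255, 255, 127], [255, 255, 126], [255, 255, 124], [255, 255, 119], [255, 251, 122], [255, 251, 120], [147, 179, 254]], [[149, 184, 254], [255, 255, 127], [255, 255, 123], [255, 255, 120], [255, 255, 118], [255, 251, 119], [255, 251, 117], [150, 180, 254]]]
```

View pics/w13.png

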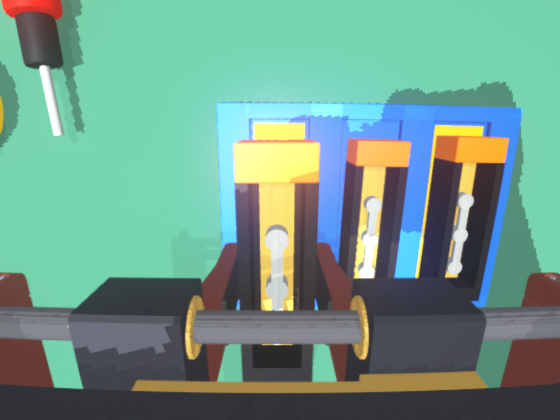

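A is held face up, orange end forward, parallel with C (377,150) and B (470,150). Strip 1's far end spans columns 253–305, so I shift about 1.3 mm to the right and lower it.

>>> apply_moves(plan=[{"rx": 0,"ry": 0,"rz": 0,"tx": 0,"ty": 1.3,"tz": 0,"jaw": 15},{"rx": 0,"ry": 0,"rz": 0,"tx": 0,"ty": 0,"tz": 35,"jaw": 15},{"rx": 0,"ry": 0,"rz": 0,"tx": 0,"ty": 0,"tz": 25,"jaw": 15},{"rx": 0,"ry": 0,"rz": 0,"tx": 0,"ty": 0,"tz": 12,"jaw": 15},{"rx": 0,"ry": 0,"rz": 0,"tx": 0,"ty": 0,"tz": 6,"jaw": 15},{"rx": 0,"ry": 0,"rz": 0,"tx": 0,"ty": 0,"tz": 4,"jaw": 15},{"rx": 0,"ry": 0,"rz": 0,"tx": 0,"ty": 0,"tz": 1,"jaw": 15},{"rx": 0,"ry": 0,"rz": 0,"tx": 0,"ty": 0,"tz": 0,"jaw": 15}])

```text
clock: 41.6
tcp_pos: [0.5433, -0.138, -0.0049]
tool_rot: [-3.142, -0.001, -0.281]
ft_force: [-0.6, -0.6, -3.2]
finger_gap: 0.43
```

>>> apply_moves(plan=[{"rx": 0,"ry": 0,"rz": 0,"tx": 0,"ty": 0,"tz": 0.8,"jaw": 15},{"rx": 0,"ry": 0,"rz": 0,"tx": 0,"ty": 0,"tz": 0,"jaw": 15}])

```text
clock: 41.85
tcp_pos: [0.543, -0.138, -0.006]
tool_rot: [-3.142, -0.0, -0.281]
ft_force: [-0.3, -0.1, -2.0]
finger_gap: 0.431
```

>>> apply_moves(plan=[{"rx": 0,"ry": 0,"rz": 0,"tx": 0,"ty": 0,"tz": 0.8,"jaw": 15},{"rx": 0,"ry": 0,"rz": 0,"tx": 0,"ty": 0,"tz": 0,"jaw": 15}])

```text
clock: 42.1
tcp_pos: [0.5429, -0.1379, -0.007]
tool_rot: [3.142, 0.0, -0.281]
ft_force: [0.1, 0.9, -1.9]
finger_gap: 0.432
```

>>> apply_moves(plan=[{"rx": 0,"ry": 0,"rz": 0,"tx": 0,"ty": 0,"tz": 0.7,"jaw": 15},{"rx": 0,"ry": 0,"rz": 0,"tx": 0,"ty": 0,"tz": 0,"jaw": 15}])

```text
clock: 42.35
tcp_pos: [0.543, -0.1379, -0.0077]
tool_rot: [3.142, -0.0, -0.281]
ft_force: [-0.4, 0.7, -1.4]
finger_gap: 0.431
```

>>> apply_moves(plan=[{"rx": 0,"ry": 0,"rz": 0,"tx": 0,"ty": 0,"tz": 0.7,"jaw": 15},{"rx": 0,"ry": 0,"rz": 0,"tx": 0,"ty": 0,"tz": 0,"jaw": 15}])

```text
clock: 42.6
tcp_pos: [0.543, -0.1379, -0.0077]
tool_rot: [-3.142, -0.0, -0.281]
ft_force: [-2.4, 0.7, 6.2]
finger_gap: 0.43
```

>>> apply_moves(plan=[{"rx": 0,"ry": 0,"rz": 0,"tx": 0,"ty": 0,"tz": 0,"jaw": 58},{"rx": 0,"ry": 0,"rz": 0,"tx": 0,"ty": 0,"tz": 0,"jaw": 58},{"rx": 0,"ry": 0,"rz": 0,"tx": 0,"ty": 0,"tz": 0,"jaw": 58},{"rx": 0,"ry": 0,"rz": 0,"tx": 0,"ty": 0,"tz": -20,"jaw": 58},{"rx": 0,"ry": 0,"rz": 0,"tx": 0,"ty": 0,"tz": -60,"jaw": 58},{"rx": 0,"ry": 0,"rz": 0,"tx": 0,"ty": 0,"tz": -60,"jaw": 58},{"rx": 0,"ry": 0,"rz": 0,"tx": 0,"ty": 0,"tz": -60,"jaw": 58},{"rx": 0,"ry": 0,"rz": 0,"tx": 0,"ty": 0,"tz": 0,"jaw": 58}])

```text
clock: 43.6
tcp_pos: [0.5463, -0.1387, 0.1968]
tool_rot: [-3.14, -0.01, -0.281]
ft_force: [0.5, -0.0, -0.7]
finger_gap: 0.661
```

```bash
python3 w.py w14; python3 - <<'E'
from g import *
ims=[]
for c in("wrist","side"):
    cm=manip.camera_model(c); im=manip.read_camera(c)
    for n,p in [("A",[.5434,-.1372,-.281]),("B",[.5025,-.2757,-.281]),("C",[.522,-.205,-.281])]:
        for d in manip.silhouettes("housing_a",c):
            P=proj(cm,[*p[:2],.02])[0]; r=np.array(d["rect"])
            if np.linalg.norm((r[:2]+r[2:])/2-P)<14:
                q,f=fit(cm,d["region"],p,.005,(.13,.038,.034)); print(c,n,round(d["p"],2),q.round(4),np.degrees(q[2]).round(1),round(f,2)); break
E
```

```text
43.6 [ 0.5463 -0.1387  0.1968] [-179.9   -0.6  -16.1] [ 0.05  0.29  0.11  1.84 -0.04  1.   -1.68]
0.94 [376. 136. 429. 252.] [ 0.5024 -0.2777 -0.2825] deg -16.2 iou 0.97
0.71 [321. 141. 364. 255.] [ 0.5192 -0.2063 -0.2969] deg -17.0 iou 0.92
0.68 [321. 342. 367. 382.] [ 0.2933 -0.1446 -1.8198] deg -104.3 iou 0.37
0.66 [260. 135. 296. 253.] [ 0.5421 -0.1377  2.8612] deg 163.9 iou 0.97
43.7 tcp [ 0.5429 -0.1378  0.1918] j [ 0.05  0.29  0.11  1.85 -0.04  1.   -1.68] gap 0.664 F [-0.5  0.4 -0.5]
axes x [ 0.961 -0.277  0.001] y [-0.277 -0.961 -0.   ] z [ 0.001 -0.    -1.   ]
wrist A 0.81 [ 0.5419 -0.1375 -0.2814] -16.1 0.96
wrist C 0.83 [ 0.5199 -0.2055 -0.3002] -17.2 0.93
side A 0.86 [ 0.5406 -0.1344 -0.2898] -16.6 0.94
side B 0.65 [ 0.4996 -0.2731 -0.3542] -20.3 0.94
side C 0.57 [ 0.5172 -0.2    -0.3155] -18.1 0.91
```

```bash
python3 -c "
from rig import manip
print(manip.sign_off(), manip.get_obs()['clock'])"
```

```text
the job is handed in; nothing more can be done
the job is handed in; nothing more can be done
```

Both housings are in the marked lanes, open face up with the orange end the same way as on housing_c, and the job is handed in at about 44 s. The hand-in gives no verdict.

- **Housing_b:** I picked it up from above and set it in lane 2.
- **Housing_a:** I stood it on its black end on the bench, regripped it from the open-face side and laid it face up. I then gripped it from above and set it in lane 1.

**Last checks:**

| Housing | Measured position (m) | Strip centre (m) | Yaw |
|---|---|---|---|
| A | (0.542, -0.1375) | (0.5434, -0.1368) | -16° |
| B | (0.5025, -0.276) | (0.503, -0.2755) | -16° |

- The strips run at -16°, so both are within about 2 mm of centre.
- Both were let go at lane-floor height. A's wrist force turned upward as it touched; B's only eased as it was lowered, so its seating is less directly confirmed.
- Housing_c still fits within about 3 mm of where it was. I did not remeasure the bystanders; nothing was moved near them, and no unexpected forces showed.

**What disagreed:**
- **TCP offset:** the real fingertips sit about 23 mm behind the reported TCP. My first attempt to grip B therefore closed above it without touching it, and every later grip used the corrected offset.
- **Side camera:** its fits were 3–4 mm off the wrist camera's, and its yaw for B was 4° off. I took that as its coarser view.

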